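# Deburr the meter panels and close them up along the fence

### The arm

A 6-joint arm with a two-finger parallel gripper is mounted at the origin on a cart in front of the work surface, level with it; the furniture and walls round the work are solid. World frame = base frame: x ahead of the robot, y to its left, z up, the work surface at z = 0. Lengths are in m, angles in rad, forces in N, time in s.
With the tool pointing down it reaches from about 0.425 to 0.95 m from the base axis. Payload 3.5 kg.
Tool frame: the origin (TCP) lies midway between the tips of the shut fingers; the grasp point (between the pads) lies 19 mm behind it; y points along the fingers, x is the direction in which the jaws open and shut, and the axes are right-handed (so a half turn about y gives the same grasp; the last joint's range is limited). The gripper opens to 85 mm and grips with 20 to 120 N. Pads are 22 mm wide; open, the fingers measure 114 mm over their backs; the gripper's body (76 mm by 85 mm) begins 54 mm behind the grasp point. The pads swing forward as they close: fully open they stand 13 mm farther back than shut.
Start: joints at [-1.462, 0.286, 1.577, -0, 1.279, -0.15], TCP at [0.173, -0.653, 0.231] pointing down, gripper open.
Joint ranges: [-2.77, 2.77], [-0.9, 2.22], [0.21, 2.48], [-1.53, 4.67], [0.24, 2.81], [-2.84, 2.84]. Speed limits (rad/s): [2.79, 2.79, 3.14, 3.14, 3.14, 3.14].

### API

Orientations are given as a unit quaternion [x, y, z, w].
In Python, from plant import ctrl, viewer gives the robot as it stands.
- The arm moves only by the tool step_arm, never from a script. Its argument "rows" is a list of rows, each a list of 3 entries, a list of its own where there are three numbers: the turn, a rotation vector about the tool's x, y, z in degrees, then the shift along the tool's x, y, z in mm, then the closure, from 0 (fully open) to 1 (shut). A call has 1 to 10 rows; each row is the pose to reach, as a shift and turn from the pose commanded when the call began, along the tool's axes at that moment; what a row does not reach only later rows make up. A row lasts 1/12 s, in which the tool goes at most 41.7 mm and 7.16 degrees, less where a joint would pass 70% of its speed; a pose out of reach is approached as far as the arm can. A call with a gripper value outside its range is refused whole. The fingers move at their own pace and stop on an object; "newtons" is the grip in N (left out, the last holds). Time passes only in rows, so rows that repeat a pose let the fingers close. It gives the time, the measured TCP pose, the force and the opening at its end, in the units of the state.
- ctrl.get_state(): the state, without advancing time (a new reading comes with each control period).
- viewer.read_camera(name): name is "side" or "top"; returns (picture, depth): 384x512x3 uint8, red, green, blue; 384x512 float32, m along the optical axis (not along the pixel's ray), 0 where there is no reading.
- viewer.calibration(name): a dict with "K" (3x3 intrinsics, pixels), "D" ([k1, k2, p1, p2, k3] as OpenCV has them; the pictures are not rectified), "R" (3x3) and "t" (3): a world point X has camera coordinates R X + t. Camera axes: x right, y down, z forward; pixel columns grow to the right and rows downward; lengths in m; the calibration is good to about 2 mm. A picture is of the moment at which its call begins. calibration takes no time and is no camera call.
- ctrl.sign_off(): hands the job in, once; it reports no verdict.
The state is a dict: "time": time; "qpos": joint angles; "dq": joint speeds; "joint_efforts": joint torques, N m; "eef_pos": TCP position; "tcp_rot": TCP orientation; "contact_force": force on the tool from outside, world axes, zero at the start; "wrist_torque": the same for the moment, N m; "opening": opening from 0.0 (shut) to 1.0 (fully open).
Only numpy, scipy, OpenCV 4.12 (cv2) and the standard library are available. Lean on these libraries where they do the work, as an engineer would, in place of code of your own. Each camera call takes 0.05 s, during which the arm holds its last target.

### The job

Take the orange deburring tool from its stand and run its round head in a full circle round the hole of every blue panel on the bench, with light steady contact, until the copper burr is pressed level with the panel all the way round; use the tool for this, not the fingers. Put the tool back upright in its stand, fully home, and butt all the panels into one gapless row, flat on the work board and square along the fence's long rail, with the first tight against the end stop (any order). Do not disturb the other things on the bench.

Things in the scene. Friction and masses are not known exactly. Their poses are not given: they have to be found in the camera images.
- fence: L-shaped aluminium fence, 22 mm high and wide, fixed on a plywood work board (top 30 mm above the table). Origin: on the board at the inner corner of rail and end stop. x points to the rail (away from the robot), y to the stop (left). Inner face of the rail: plane x = 0, from y = 0 to -430 mm; inner face of the stop: plane y = 0, from x = 0 to -100 mm. Panels belong at x < 0, y < 0.
- tool: Deburring tool, 140 g, upright in its stand. Origin: lowest point of its polished steel ball head (radius 11 mm, slides easily); z up along the tool. Shank 14 mm thick to z = 40, round collar 36 mm across at z = 40 to 46, square orange handle 26 x 26 at z = 46 to 106 mm, flats facing the tool's x and y axes (grasp across two flats at about z = 78).
- stand: Fixed black tool stand, 64 x 64 mm, 45 high, with a 30 mm wide vertical hole in its middle. Origin: on the table under the hole; z up. The tool hangs in the hole, collar on the stand's top, its head then 5 mm above the table.
- panel_a: Loose blue panel, 90 x 90 x 16 mm, about 0.5 kg, flat on the work board, a 50 mm round hole in its middle; may be absent. Origin: centre of its underside; x, y along its sides, z up, top face at z = 16 mm. On the hole's upper edge a copper burr in five sections, a bead 8 mm wide on a circle of radius 25 mm about the panel's middle, 3 mm above the top face until pressed down.
- panel_a_burr0 (a joint): Burr section 0 of panel_a: its middle lies 0 degrees counter-clockwise (from above) from the panel's x axis; about 70 degrees long. Value in m: 0 = 3 mm proud, 0.003 = level with the panel's top. Pressed straight down it yields at about 2 N and stays where it is left.
- panel_a_burr1 (a joint): Burr section 1 of panel_a: its middle lies 72 degrees counter-clockwise (from above) from the panel's x axis; about 70 degrees long. Value in m: 0 = 3 mm proud, 0.003 = level with the panel's top. Pressed straight down it yields at about 2 N and stays where it is left.
- panel_a_burr2 (a joint): Burr section 2 of panel_a: its middle lies 144 degrees counter-clockwise (from above) from the panel's x axis; about 70 degrees long. Value in m: 0 = 3 mm proud, 0.003 = level with the panel's top. Pressed straight down it yields at about 2 N and stays where it is left.
- panel_a_burr3 (a joint): Burr section 3 of panel_a: its middle lies 216 degrees counter-clockwise (from above) from the panel's x axis; about 70 degrees long. Value in m: 0 = 3 mm proud, 0.003 = level with the panel's top. Pressed straight down it yields at about 2 N and stays where it is left.
- panel_a_burr4 (a joint): Burr section 4 of panel_a: its middle lies 288 degrees counter-clockwise (from above) from the panel's x axis; about 70 degrees long. Value in m: 0 = 3 mm proud, 0.003 = level with the panel's top. Pressed straight down it yields at about 2 N and stays where it is left.
- panel_b: Loose blue panel, 90 x 90 x 16 mm, about 0.5 kg, flat on the work board, a 50 mm round hole in its middle; may be absent. Origin: centre of its underside; x, y along its sides, z up, top face at z = 16 mm. On the hole's upper edge a copper burr in five sections, a bead 8 mm wide on a circle of radius 25 mm about the panel's middle, 3 mm above the top face until pressed down.
- panel_b_burr0 (a joint): Burr section 0 of panel_b: its middle lies 0 degrees counter-clockwise (from above) from the panel's x axis; about 70 degrees long. Value in m: 0 = 3 mm proud, 0.003 = level with the panel's top. Pressed straight down it yields at about 2 N and stays where it is left.
- panel_b_burr1 (a joint): Burr section 1 of panel_b: its middle lies 72 degrees counter-clockwise (from above) from the panel's x axis; about 70 degrees long. Value in m: 0 = 3 mm proud, 0.003 = level with the panel's top. Pressed straight down it yields at about 2 N and stays where it is left.
- panel_b_burr2 (a joint): Burr section 2 of panel_b: its middle lies 144 degrees counter-clockwise (from above) from the panel's x axis; about 70 degrees long. Value in m: 0 = 3 mm proud, 0.003 = level with the panel's top. Pressed straight down it yields at about 2 N and stays where it is left.
- panel_b_burr3 (a joint): Burr section 3 of panel_b: its middle lies 216 degrees counter-clockwise (from above) from the panel's x axis; about 70 degrees long. Value in m: 0 = 3 mm proud, 0.003 = level with the panel's top. Pressed straight down it yields at about 2 N and stays where it is left.
- panel_b_burr4 (a joint): Burr section 4 of panel_b: its middle lies 288 degrees counter-clockwise (from above) from the panel's x axis; about 70 degrees long. Value in m: 0 = 3 mm proud, 0.003 = level with the panel's top. Pressed straight down it yields at about 2 N and stays where it is left.
- panel_c: Loose blue panel, 90 x 90 x 16 mm, about 0.5 kg, flat on the work board, a 50 mm round hole in its middle; may be absent. Origin: centre of its underside; x, y along its sides, z up, top face at z = 16 mm. On the hole's upper edge a copper burr in five sections, a bead 8 mm wide on a circle of radius 25 mm about the panel's middle, 3 mm above the top face until pressed down.
- panel_c_burr0 (a joint): Burr section 0 of panel_c: its middle lies 0 degrees counter-clockwise (from above) from the panel's x axis; about 70 degrees long. Value in m: 0 = 3 mm proud, 0.003 = level with the panel's top. Pressed straight down it yields at about 2 N and stays where it is left.
- panel_c_burr1 (a joint): Burr section 1 of panel_c: its middle lies 72 degrees counter-clockwise (from above) from the panel's x axis; about 70 degrees long. Value in m: 0 = 3 mm proud, 0.003 = level with the panel's top. Pressed straight down it yields at about 2 N and stays where it is left.
- panel_c_burr2 (a joint): Burr section 2 of panel_c: its middle lies 144 degrees counter-clockwise (from above) from the panel's x axis; about 70 degrees long. Value in m: 0 = 3 mm proud, 0.003 = level with the panel's top. Pressed straight down it yields at about 2 N and stays where it is left.
- panel_c_burr3 (a joint): Burr section 3 of panel_c: its middle lies 216 degrees counter-clockwise (from above) from the panel's x axis; about 70 degrees long. Value in m: 0 = 3 mm proud, 0.003 = level with the panel's top. Pressed straight down it yields at about 2 N and stays where it is left.
- panel_c_burr4 (a joint): Burr section 4 of panel_c: its middle lies 288 degrees counter-clockwise (from above) from the panel's x axis; about 70 degrees long. Value in m: 0 = 3 mm proud, 0.003 = level with the panel's top. Pressed straight down it yields at about 2 N and stays where it is left.
- bottle: Bystander, to be left alone: a white bottle with a blue cap, standing, 52 mm across, 132 tall (mm). Origin: centre of its underside.
- blue_board: Bystander, to be left alone: a blue circuit board, 45 x 70 x 10 (mm). Origin: centre of its underside.
- yellow_driver: Bystander, to be left alone: a screwdriver with a yellow handle, 22 x 180 x 19 (mm). Origin: centre of its underside.

How it is judged:
At the end, for the whole second after the job is handed in: Every burr section is pressed down at least 1.8 of 3 mm; the panels lie flat, at rest, along the rail (within 4 mm, 0.04 rad), the first within 4 mm of the stop, each next within 4 mm of its neighbour; the tool hangs upright in its stand, collar down within 4 mm, within 7 mm of the middle (value of joint each of panel_a_burr0, panel_a_burr1, panel_a_burr2, panel_a_burr3, panel_a_burr4, panel_b_burr0, panel_b_burr1, panel_b_burr2, panel_b_burr3, panel_b_burr4, panel_c_burr0, panel_c_burr1, panel_c_burr2, panel_c_burr3, panel_c_burr4 above 0.0018 m and x of panel_a in the frame of fence between -0.049 and -0.04 m and angle between each of panel_a, panel_b, panel_c's own z axis and vertical below 0.05 rad and height (world z) of each of panel_a, panel_b, panel_c below 0.034 m and (angle between the x axis of panel_a and the x axis of fence, either way round below 0.04 rad or angle between the x axis of panel_a and the y axis of fence, either way round below 0.04 rad) and (y of panel_a in the frame of fence between -0.049 and -0.04 m or y of panel_a in the frame of fence between -0.143 and -0.13 m or y of panel_a in the frame of fence between -0.237 and -0.22 m) and (y of panel_a in the frame of fence between -0.049 and -0.04 m or horizontal distance between panel_a and panel_b below 0.094 m or horizontal distance between panel_a and panel_c below 0.094 m) and linear speed of each of panel_a, panel_b, panel_c below 0.01 m/s and x of panel_b in the frame of fence between -0.049 and -0.04 m and (angle between the x axis of panel_b and the x axis of fence, either way round below 0.04 rad or angle between the x axis of panel_b and the y axis of fence, either way round below 0.04 rad) and (y of panel_b in the frame of fence between -0.049 and -0.04 m or y of panel_b in the frame of fence between -0.143 and -0.13 m or y of panel_b in the frame of fence between -0.237 and -0.22 m) and (y of panel_b in the frame of fence between -0.049 and -0.04 m or horizontal distance between panel_b and panel_a below 0.094 m or horizontal distance between panel_b and panel_c below 0.094 m) and x of panel_c in the frame of fence between -0.049 and -0.04 m and (angle between the x axis of panel_c and the x axis of fence, either way round below 0.04 rad or angle between the x axis of panel_c and the y axis of fence, either way round below 0.04 rad) and (y of panel_c in the frame of fence between -0.049 and -0.04 m or y of panel_c in the frame of fence between -0.143 and -0.13 m or y of panel_c in the frame of fence between -0.237 and -0.22 m) and (y of panel_c in the frame of fence between -0.049 and -0.04 m or horizontal distance between panel_c and panel_a below 0.094 m or horizontal distance between panel_c and panel_b below 0.094 m) and (y of panel_a in the frame of fence between -0.049 and -0.04 m or y of panel_b in the frame of fence between -0.049 and -0.04 m or y of panel_c in the frame of fence between -0.049 and -0.04 m) and horizontal distance between tool and stand below 0.007 m and height (world z) of tool between 0.002 and 0.009 m and angle between tool's own z axis and vertical below 0.12 rad and linear speed of tool below 0.02 m/s); the robot touches nothing.
It fails at once if the fingers press on a burr that still stands proud ((contact force between the fingers and panel_a_burr0 above 1.5 N and value of joint panel_a_burr0 below 0.0015 m) or (contact force between the fingers and panel_a_burr1 above 1.5 N and value of joint panel_a_burr1 below 0.0015 m) or (contact force between the fingers and panel_a_burr2 above 1.5 N and value of joint panel_a_burr2 below 0.0015 m) or (contact force between the fingers and panel_a_burr3 above 1.5 N and value of joint panel_a_burr3 below 0.0015 m) or (contact force between the fingers and panel_a_burr4 above 1.5 N and value of joint panel_a_burr4 below 0.0015 m) or (contact force between the fingers and panel_b_burr0 above 1.5 N and value of joint panel_b_burr0 below 0.0015 m) or (contact force between the fingers and panel_b_burr1 above 1.5 N and value of joint panel_b_burr1 below 0.0015 m) or (contact force between the fingers and panel_b_burr2 above 1.5 N and value of joint panel_b_burr2 below 0.0015 m) or (contact force between the fingers and panel_b_burr3 above 1.5 N and value of joint panel_b_burr3 below 0.0015 m) or (contact force between the fingers and panel_b_burr4 above 1.5 N and value of joint panel_b_burr4 below 0.0015 m) or (contact force between the fingers and panel_c_burr0 above 1.5 N and value of joint panel_c_burr0 below 0.0015 m) or (contact force between the fingers and panel_c_burr1 above 1.5 N and value of joint panel_c_burr1 below 0.0015 m) or (contact force between the fingers and panel_c_burr2 above 1.5 N and value of joint panel_c_burr2 below 0.0015 m) or (contact force between the fingers and panel_c_burr3 above 1.5 N and value of joint panel_c_burr3 below 0.0015 m) or (contact force between the fingers and panel_c_burr4 above 1.5 N and value of joint panel_c_burr4 below 0.0015 m)).
It fails at once if the tool is borne down on a panel with more than 50 N (contact force between tool and panel_a above 50 N or contact force between tool and panel_b above 50 N or contact force between tool and panel_c above 50 N).
It fails at once if a bystander is moved more than 3 cm (distance of any of bottle, blue_board, yellow_driver from where it was at the start of the episode above 0.03 m).
Of panel_a, panel_b, panel_c only 2 to 3 are there at a start; the rules pass over those that are not, and their reading is None.
At some moment in a run one of panel_a, panel_b, panel_c may be knocked a few centimetres aside while the robot is not near it.
It also fails if it takes over 210 s, if anything falls off the work surface, if the arm or the gripper's body presses on something with over 40 N, if the wrist force passes 120 N, or if a joint passes its speed limit or range.

## Working session

There is one attempt and no reset: what is moved stays moved. The work goes in short steps, Python scripts to look and compute and a tool call to move; the robot and the scene stay as the last step left them, time stands still between calls to the robot, and variables do not carry over. Pictures are saved under pics/ and viewed, and the job is handed in when it is done.

Besides the shell and the picture viewer there is one more tool, called by a JSON object that holds its "fn" and its "kwargs", one argument or row to a line. step_arm: Moves the arm, as the interface text tells. Its arguments: {"type":"object","properties":{"rows":{"type":"array"},"newtons":{"type":"number"}},"required":["rows"]}

```bash
ls; mkdir -p pics
python3 - <<'E'
from plant import ctrl, viewer
import cv2
s=ctrl.get_state(); print({k:s[k] for k in ('time','eef_pos','tcp_rot','contact_force','opening')})
for n in('side','top'):
    im,d=viewer.read_camera(n); cv2.imwrite(f'pics/{n}0.png',im[:,:,::-1])
    c=viewer.calibration(n); print(n,c)
E
```

```text
pics
{'time': 0.0, 'eef_pos': array([ 0.17272349, -0.65182645,  0.22989363]), 'tcp_rot': array([-0.5597127 ,  0.43187919, -0.43071558,  0.56096893]), 'contact_force': array([ 0.7698971 , -0.58929814, -0.30460898]), 'opening': 1.000230392076796}
side {'K': array([[485.18912488,   0.        , 248.73356707],
       [  0.        , 485.18912488, 187.41199207],
       [  0.        ,   0.        ,   1.        ]]), 'D': array([-0.09597398,  0.        ,  0.        ,  0.        ,  0.        ]), 'R': array([[ 0.9994764 , -0.02980692,  0.01258845],
       [-0.00795847, -0.60357357, -0.79726759],
       [ 0.03136215,  0.79674996, -0.60349476]]), 't': array([-0.52758585,  0.06084482,  1.60564611])}
top {'K': array([[456.01895895,   0.        , 258.7461378 ],
       [  0.        , 456.01895895, 192.71572057],
       [  0.        ,   0.        ,   1.        ]]), 'D': array([-0.09640697,  0.        ,  0.        ,  0.        ,  0.        ]), 'R': array([[-0.01955133, -0.99972835,  0.01268738],
       [-0.99639435,  0.01843512, -0.08281572],
       [ 0.08255933, -0.01426079, -0.99648411]]), 't': array([-0.00765619,  0.53996627,  1.32163333])}
```

View pics/top0.png

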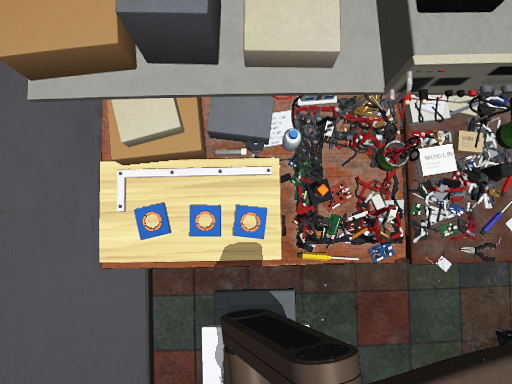

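View pics/side0.png

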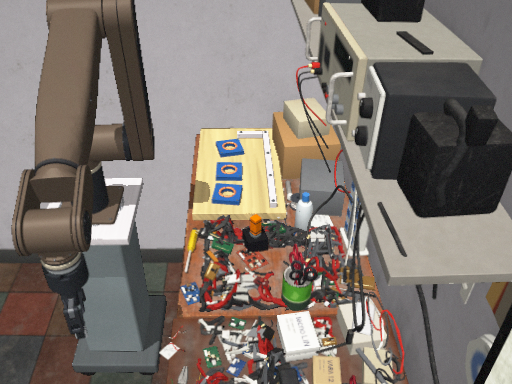

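```bash
cat > h.py <<'E'
from plant import ctrl, viewer
import cv2, numpy as np
from scipy.spatial.transform import Rotation as Rot
def cast(n,px,z):
    c=viewer.calibration(n); px=np.array(px,float).reshape(-1,1,2)
    u=cv2.undistortPoints(px,c['K'],c['D']).reshape(-1,2)
    d=np.c_[u,np.ones(len(u))]@c['R']; o=-c['R'].T@c['t']
    z=np.broadcast_to(np.asarray(z,float),(len(u),))
    return o+d*((z-o[2])/d[:,2])[:,None]
def proj(n,P):
    c=viewer.calibration(n)
    return cv2.projectPoints(np.array(P,float).reshape(-1,1,3),cv2.Rodrigues(c['R'])[0],c['t'],c['K'],c['D'])[0].reshape(-1,2)
def dcloud(n,d):
    """world point per pixel from depth"""
    c=viewer.calibration(n); h,w=d.shape
    v,u=np.mgrid[:h,:w]; p=np.c_[u.ravel(),v.ravel()].astype(float).reshape(-1,1,2)
    q=cv2.undistortPoints(p,c['K'],c['D']).reshape(-1,2)
    C=np.c_[q,np.ones(len(q))]*d.reshape(-1,1)
    return ((C-c['t'])@c['R']).reshape(h,w,3)
def save(n,im,name,box=None,s=1):
    if box: im=im[box[1]:box[3],box[0]:box[2]]
    im=cv2.resize(im,None,fx=s,fy=s,interpolation=cv2.INTER_CUBIC); cv2.imwrite(f'pics/{name}.png',im[:,:,::-1])
def mask(im,lo,hi):
    h=cv2.cvtColor(im,cv2.COLOR_RGB2HSV); return cv2.inRange(h,np.array(lo),np.array(hi))
def panels(im,n='top'):
    m=mask(im,(100,120,80),(125,255,255)); out=[]
    for c in cv2.findContours(m,cv2.RETR_EXTERNAL,cv2.CHAIN_APPROX_NONE)[0]:
        if cv2.contourArea(c)<500: continue
        w=cast(n,c.reshape(-1,2),0.046)[:,:2].astype(np.float32)
        (cx,cy),(a,b),ang=cv2.minAreaRect(w)
        if not(.07<a<.12 and .07<b<.12): continue
        out.append((cx,cy,a,b,(ang+45)%90-45))
    return sorted(out,key=lambda t:-t[1])
def panels2(im,rx=None):
    """ray cast of burr circle centre (copper)"""
    m=mask(im,(5,90,120),(25,255,255)); out=[]
    for c in cv2.findContours(m,cv2.RETR_EXTERNAL,cv2.CHAIN_APPROX_NONE)[0]:
        if len(c)<20: continue
        w=cast('top',c.reshape(-1,2),0.048)[:,:2].astype(np.float32)
        (x,y),r=cv2.minEnclosingCircle(w)
        (ex,ey),ax,_=cv2.fitEllipse(w)
        out.append((ex,ey,ax[0]/2,ax[1]/2))
    return out
def pose():
    s=ctrl.get_state(); R=Rot.from_quat(s['tcp_rot']).as_matrix(); return s,np.array(s['eef_pos']),R
E
python3 - <<'E'
from h import *
im,d=viewer.read_camera('top'); im2,d2=viewer.read_camera('side')
save('top',im,'top1',(95,150,345,270),3.2); save('side',im2,'side1',(180,120,330,280),4)
for p in panels(im): print('P',np.round(p,4))
for p in panels2(im): print('B',np.round(p,4))
s,p,R=pose(); print(R.round(3))
C=dcloud('top',d)
for px in[(152,185),(110,250),(200,171),(119,190),(321,188),(321,185),(310,188),(291,138),(300,240),(360,200),(241,152),(250,110),(160,150)]: print(px,C[px[1],px[0]].round(3))
C2=dcloud('side',d2); print(C2[218:250:3,256].round(3))
E
```

```text
P [ 0.462   0.2925  0.0892  0.0891 12.866 ]
P [ 0.4619  0.139   0.0871  0.0864 -1.006 ]
P [ 0.4548  0.0101  0.0886  0.0884 -7.5266]
B [0.3821 0.2896 0.0044 0.0127]
B [0.3987 0.1205 0.0039 0.0567]
B [ 0.4175 -0.1864  0.007   0.0108]
B [ 0.418  -0.2469  0.0053  0.0127]
B [ 0.4163 -0.306   0.0056  0.0266]
B [ 0.4177 -0.3814  0.0104  0.0164]
B [ 0.4344 -0.3924  0.0083  0.0144]
B [ 0.4426 -0.3708  0.0665  0.1113]
B [0.4543 0.0095 0.0254 0.0262]
B [0.4617 0.293  0.0263 0.0266]
B [0.46   0.139  0.0258 0.0262]
B [0.4549 0.0749 0.0179 0.0422]
B [ 0.4973 -0.0414  0.0014  0.5835]
B [0.5426 0.4253 0.0047 0.0241]
B [ 0.5257 -0.7199  0.0082  0.0164]
B [ 0.5347 -0.3329  0.0063  0.014 ]
B [ 0.5546 -0.2567  0.006   0.0125]
B [ 0.5436 -0.3115  0.0055  0.0167]
B [ 0.5439 -0.2029  0.0145  0.0148]
B [ 0.5559 -0.4064  0.0045  0.0196]
B [ 0.5586 -0.4275  0.0134  0.0507]
B [0.7993 1.5668 0.13   1.1512]
B [ 0.6374 -0.0293  0.0015  0.5447]
B [0.4595 0.0491 0.1499 0.3722]
B [ 0.5694 -0.2621  0.0933  0.1053]
B [0.6618 0.082  0.0285 0.0789]
B [ 0.714  -0.6422  0.0015  0.356 ]
B [ 0.7013 -0.5522  0.0076  0.0179]

[... 594 characters left out ...]
1.     0.   ]]
(152, 185) [0.568 0.296 0.029]
(110, 250) [0.379 0.421 0.027]
(200, 171) [0.604 0.152 0.049]
(119, 190) [0.553 0.388 0.051]
(321, 188) [ 0.542 -0.189  0.112]
(321, 185) [ 0.551 -0.19   0.108]
(310, 188) [ 0.549 -0.167  0.045]
(291, 138) [ 0.684 -0.11   0.112]
(300, 240) [ 0.398 -0.137  0.014]
(360, 200) [ 0.513 -0.321  0.008]
(241, 152) [0.663 0.033 0.018]
(250, 110) [0.768 0.003 0.102]
(160, 150) [0.652 0.25  0.138]
[[ 0.541 -0.201  0.113]
 [ 0.541 -0.207  0.107]
 [ 0.541 -0.209  0.097]
 [ 0.542 -0.208  0.085]
 [ 0.542 -0.207  0.071]
 [ 0.542 -0.209  0.062]
 [ 0.542 -0.21   0.051]
 [ 0.542 -0.216  0.044]
 [ 0.542 -0.225  0.041]
 [ 0.542 -0.222  0.026]
 [ 0.542 -0.23   0.021]]
```

View pics/top1.png

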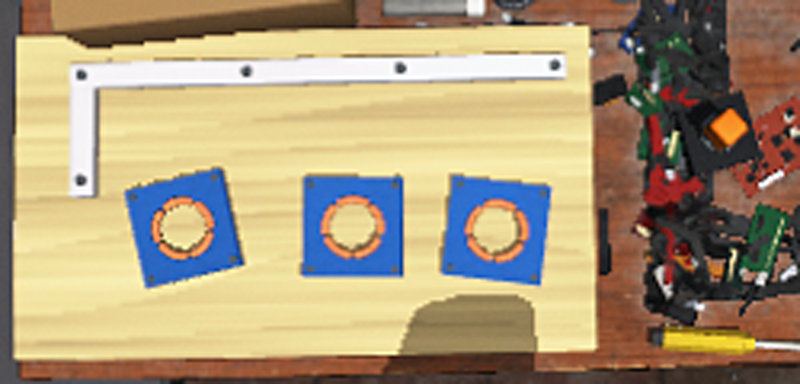

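View pics/side1.png

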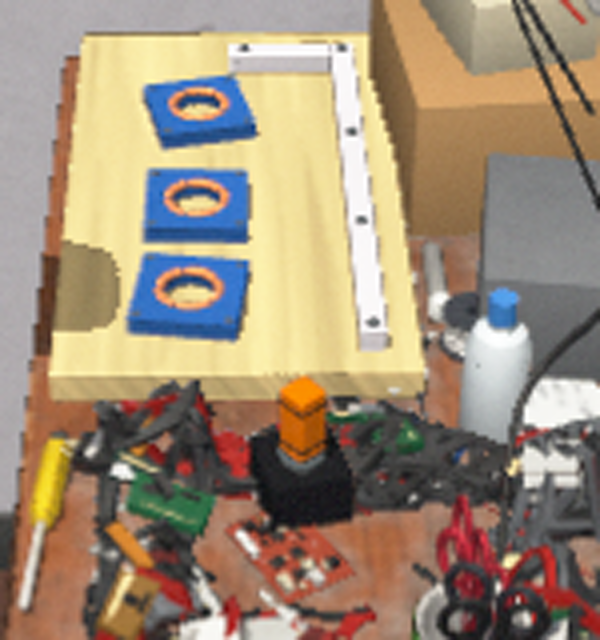

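Run:
```python
from h import *
im,d=viewer.read_camera('top')
hsv=cv2.cvtColor(im,cv2.COLOR_RGB2HSV); print('V\n',hsv[178:202,312:332,2]);print('H\n',hsv[178:202,312:332,0])
m=mask(im,(0,0,200),(180,40,255)); m[:155]=0;m[215:]=0;m[:,:110]=0;m[:,280:]=0
cs=[c for c in cv2.findContours(m,0,1)[0]]; c=max(cs,key=cv2.contourArea)
q=cast('top',c.reshape(-1,2),0.052); print('fence bbox',q.min(0),q.max(0))
ap=cv2.approxPolyDP(c,3,True).reshape(-1,2); print(np.c_[ap,cast('top',ap,0.052).round(4)])
```

```text
V
 [[ 54  55  55  53  47  41  42  36  37  57  72 155 111 104  66 151 154 157
  156 159]
 [ 56  54  50  57  54  49  75  78  56  61  48  78  54  49  38 103 158 157
  154 155]
 [ 48  47  42  43  50  53  66  54  44  42  42  39  38  39  42  82 153 150
  147 148]
 [160  76  45  33  28  43  44  41  41  40  41  42  43  40  39  41 156 154
  152 156]
 [ 89  37  22  20  17  22  40  43  40  40  43  43  42  43  40  40 105 150
  152 159]
 [ 25  17  13  19  16  16  21  40  46  42  31  37  38  43  40  43  92 157
  156 153]
 [ 16  20  20  19  17  15  13  24  27  37 200 240 128  39  41  40  46 165
  160 153]
 [ 20  17  17  17  14  28  37  19  65 193 250 253 237 100  41  42  42 132
  155 148]
 [ 18  16  17  17  36  51  36  97 203 250 250 249 252 233  92  40  43  97
  148 144]
 [ 18  18  15  42  55  39 145 218 250 250 248 248 249 252 229  60  42  44
  135 157]
 [ 17  17  34  56  34 131 236 250 250 248 247 247 248 249 253 237  61  41
  158 165]
 [ 18  19  39  54  35 195 252 250 248 247 247 247 247 248 251 255 143  43
  166 164]
 [ 19  17  28  77  40 112 239 252 248 247 247 247 247 248 252 255 167  43
   
[... 2720 characters left out ...]

  120 120]
 [120 105 110 105 120 107 113 128 120 120 114 105 120 120 120 120 115 107
  105  10]
 [114 113 128 110 120 120 130 105 113 105 105 105 102 107 100 108  10   4
    5   5]
 [113 108 128 113 113 105 113 120 105 110 105 100  78   4   6   5   4   4
    2 105]]
fence bbox [ 0.49180302 -0.05447696  0.052     ] [0.61341317 0.39597576 0.052     ]
[[ 2.710e+02  1.670e+02  6.114e-01 -5.450e-02  5.200e-02]
 [ 1.170e+02  1.700e+02  6.113e-01  3.938e-01  5.200e-02]
 [ 1.160e+02  2.100e+02  4.948e-01  3.960e-01  5.200e-02]
 [ 1.230e+02  2.100e+02  4.944e-01  3.755e-01  5.200e-02]
 [ 1.250e+02  1.760e+02  5.932e-01  3.701e-01  5.200e-02]
 [ 2.710e+02  1.730e+02  5.939e-01 -5.410e-02  5.200e-02]]
```

Run:
```python
from h import *
im,d=viewer.read_camera('top')
# tool top face
h=cv2.cvtColor(im,cv2.COLOR_RGB2HSV)
m=((h[:,:,2]>185)&(h[:,:,0]<25)&(h[:,:,1]>150)).astype(np.uint8); mm=np.zeros_like(m); mm[180:200,312:332]=m[180:200,312:332]
ys,xs=np.nonzero(mm); q=cast('top',np.c_[xs,ys],0.111); print('top centroid',q.mean(0).round(4),len(xs))
c=max(cv2.findContours(mm,0,1)[0],key=cv2.contourArea); w=cast('top',c.reshape(-1,2),0.111)[:,:2].astype(np.float32); print(cv2.minAreaRect(w))
# stand: corner via dark mask
md=cv2.inRange(im,np.array([0,0,0],np.uint8),np.array([60,60,60],np.uint8))
# fence inner edges by gradient subpixel: rail column-wise
g=im.mean(2)-0; sat=h[:,:,1].astype(float)
P=[]
for u in range(130,268,3):
    col=sat[165:185,u]; v=np.arange(165,185)
    k=np.argmin(col); j=k+np.nonzero(col[k:]>55)[0][0]
    f=(55-col[j-1])/(col[j]-col[j-1]); P.append((u,165+j-1+f))
w=cast('top',P,0.052); k=np.polyfit(w[:,1],w[:,0],1); print('rail inner x=%.4f*y+%.4f'%tuple(k),'resid',np.std(w[:,0]-np.polyval(k,w[:,1])))
Q=[]
for v in range(182,207,3):
    row=sat[v,112:135]; kk=np.argmin(row); j=kk+np.nonzero(row[kk:]>55)[0][0]
    f=(55-row[j-1])/(row[j]-row[j-1]); Q.append((112+j-1+f,v))
w=cast('top',Q,0.052); k2=np.polyfit(w[:,0],w[:,1],1); print('stop y=%.4f*x+%.4f'%tuple(k2))
y=(k2[0]*k[1]+k2[1])/(1-k[0]*k2[0]); print('corner',k[0]*y+k[1],y)
# side view
im2,d2=viewer.read_camera('side')
h2=cv2.cvtColor(im2,cv2.COLOR_RGB2HSV); print(h2[211:238,247:265,2]);
```

```text
top centroid [ 0.5394 -0.1929  0.111 ] 71
((0.5394331216812134, -0.19310708343982697), (0.021478774026036263, 0.021763594821095467), 43.588035583496094)
rail inner x=-0.0019*y+0.5900 resid 0.0005456372183114038
stop y=-0.0210*x+0.3805
corner 0.5893454622343848 0.36807407735735026
[[250 247 246 245 244 248 250 250 248 245 244 243 239 231 234 234 230 230]
 [250 246 244 244 241 247 249 248 248 243 242 241 236 230 230 231 228 225]
 [245 226 204 236 216 237 227 221 241 224 207 208 201 189 189 193 169 162]
 [215 214 204 198 194 188 202 208 239 236 200 193 193 186 178 172 175 176]
 [204 213 209 199 197 199 236 249 250 251 249 218 192 191 183 175 172 176]
 [205 203 211 215 226 252 252 251 251 251 250 251 227 201 190 178 171 170]
 [204 203 200 245 251 251 251 251 251 251 251 251 251 239 201 185 176 170]
 [196 204 175 218 248 251 252 251 252 251 251 250 248 245 194 174 173 166]
 [193 204 153 189 202 240 252 252 252 251 249 245 224 176 147 122  75  57]
 [161 163 124 119 179 196 228 250 251 248 232 188 165 159 100 151 103  61]
 [158 161 156 168 124 176 190 217 243 206 170 161 118  95  93 151 132
[... 506 characters left out ...]
162 163  84  34  84  81]
 [ 35  35  34 165 191 194 198 201 196 173 164 162 158 158  83  25  33  61]
 [ 36  41  48 110 147 179 196 200 193 172 163 157 128  95  42  18  22  81]
 [ 43  39  72 168 141 120 173 193 190 169 157 120 103 143  81  19  18  20]
 [ 37  36  87 118 174 150 134 147 173 122 105 151 154 118  56  24  27  32]
 [ 36  39  73 108 104 193 199 131  93 101 149 164 108  82  46  29  37  35]
 [ 41  42  38  99 118  85 183 200 179 162 121  80 105  94  48  35  35  37]
 [ 32  34  28  67 105 112 114 143 126  84 103 107  96  61  36  39  35  41]
 [ 35  36  39  36  74  87 106 110 110 110 103  81  50  32  33  35  35  33]
 [ 42  39  37  34  36  49  81  80  85  78  63  54  39  37  37  42  36  41]]
```

```bash
cat >> h.py <<'E'
def rows(pos,yaw,closure=None,n=10):
    """print rel rotation & shift to reach world pos with tool-x at yaw(deg), tool down, from measured/commanded pose"""
    s,p,R=pose(); 
    x=np.array([np.cos(np.radians(yaw)),np.sin(np.radians(yaw)),0]); y=np.array([0,0,-1.]); z=np.cross(x,y)
    Rt=np.c_[x,y,z]; rv=Rot.from_matrix(R.T@Rt).as_rotvec(degrees=True); sh=R.T@(np.array(pos)-p)*1000
    print('t',round(s['time'],2),'p',p.round(4),'yaw',np.degrees(np.arctan2(R[1,0],R[0,0])).round(2),'tilt',np.degrees(np.arccos(-R[2,1])).round(2),'| turn',rv.round(2),'shift',sh.round(1),'F',np.round(s['contact_force'],1),'op',round(float(s['opening']),3))
E
python3 - <<'E'
from h import *
im,d=viewer.read_camera('top')
w=np.clip((im[:,:,0].astype(float)-90)/160,0,1); m=np.zeros_like(w); m[183:196,315:330]=1; 
h=cv2.cvtColor(im,cv2.COLOR_RGB2HSV); m[(h[:,:,0]>25)]=0; w*=m
ys,xs=np.nonzero(w); q=cast('top',np.c_[xs,ys],0.111)[:,:2]; ww=w[ys,xs]; c=(q*ww[:,None]).sum(0)/ww.sum(); z=(q-c)@[1,1j]
M=(ww*z**4).sum(); print(c.round(4),'area',ww.sum()*2.7**2,'yaw',np.degrees(np.angle(-M))/4, abs(M)/(ww*abs(z)**4).sum())
rows((0.5394,-0.1925,0.16),-46)
E
```

```text
[ 0.5389 -0.1934] area 550.9873125 yaw -39.2659403305365 0.046750234240832515
t 0.4 p [ 0.1728 -0.6524  0.2311] yaw -75.17 tilt 0.02 | turn [-1.000e-02 -2.917e+01 -2.000e-02] shift [-350.8   71.3  472.1] F [ 0.7 -0.1 -0.5] op 0.997
```

Run:
```python
from h import *
im,d=viewer.read_camera('top'); im2,_=viewer.read_camera('side')
a=cv2.resize(im[178:202,308:336],None,fx=14,fy=14,interpolation=cv2.INTER_CUBIC)
b=cv2.resize(im2[205:245,240:272],None,fx=12,fy=12,interpolation=cv2.INTER_CUBIC)
hh=max(a.shape[0],b.shape[0]); pad=lambda x:cv2.copyMakeBorder(x,0,hh-x.shape[0],0,4,0)
cv2.imwrite('pics/tool2.png',np.hstack([pad(a),pad(b)])[:,:,::-1])
# overlay prediction for candidate yaws: side-view x of vertical edges at z .085
for y in(-36,-40,-44,-48,-52):
    r=np.radians(y); e=[]
    for sx,sy in((1,1),(1,-1),(-1,-1),(-1,1)):
        e.append((.5392+.013*(sx*np.cos(r)-sy*np.sin(r)),-.193+.013*(sx*np.sin(r)+sy*np.cos(r)),.085))
    e=np.array(e); u=proj('side',e)[:,0]; o=np.argsort(e[:,1]); tt=e.copy(); tt[:,2]=.111
    print(y,'left',u.min().round(2),'front',u[o[0]].round(2),'right',u.max().round(2)); print(proj('top',tt).round(1).tolist())
```

```text
-36 left 248.76 front 256.19 right 261.1
[[321.2, 182.6], [329.0, 187.9], [323.7, 195.6], [316.0, 190.2]]
-40 left 248.7 front 255.75 right 261.17
[[321.7, 182.5], [329.0, 188.4], [323.2, 195.7], [315.9, 189.8]]
-44 left 248.66 front 255.31 right 261.22
[[322.1, 182.5], [329.1, 188.8], [322.8, 195.7], [315.9, 189.3]]
-48 left 248.66 front 254.87 right 261.23
[[322.6, 182.5], [329.1, 189.3], [322.3, 195.7], [315.9, 188.9]]
-52 left 248.68 front 254.42 right 261.22
[[323.1, 182.5], [329.0, 189.8], [321.9, 195.7], [315.9, 188.4]]
```

View pics/tool2.png

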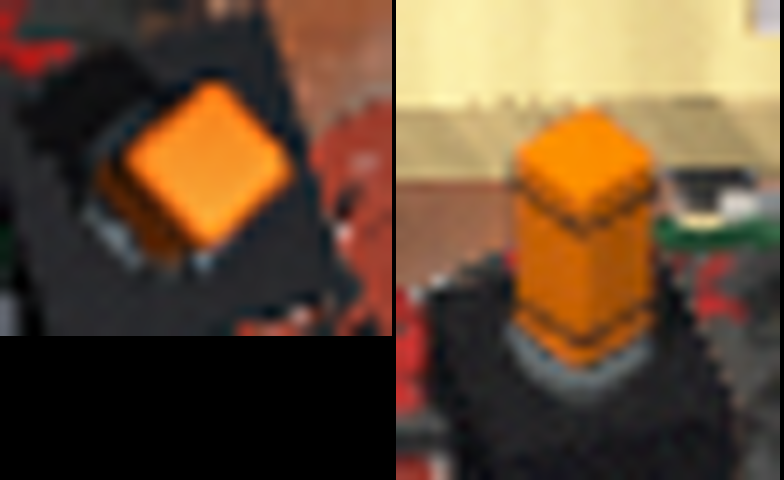

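```bash
python3 -c "
from h import *
rows((0.539,-0.193,0.16),-47.5)"
```

```text
t 0.5 p [ 0.1727 -0.6525  0.2313] yaw -75.17 tilt 0.0 | turn [ -0.   -27.67  -0.  ] shift [-350.5   71.3  471.6] F [-0.3 -1.  -0.5] op 1.003
```

{"fn": "step_arm", "kwargs": {
  "rows": [
    [[0,-27.7,0],[-350.5,71.3,471.6],0],
    [[0,-27.7,0],[-350.5,71.3,471.6],0],
    [[0,-27.7,0],[-350.5,71.3,471.6],0],
    [[0,-27.7,0],[-350.5,71.3,471.6],0],
    [[0,-27.7,0],[-350.5,71.3,471.6],0],
    [[0,-27.7,0],[-350.5,71.3,471.6],0],
    [[0,-27.7,0],[-350.5,71.3,471.6],0],
    [[0,-27.7,0],[-350.5,71.3,471.6],0],
    [[0,-27.7,0],[-350.5,71.3,471.6],0],
    [[0,-27.7,0],[-350.5,71.3,471.6],0]
  ],
  "newtons": 60
}}

```text
time: 1.33
eef_pos: [0.4315, -0.3274, 0.1814]
tcp_rot: [0.647, -0.284, 0.285, -0.647]
contact_force: [0.6, -0.5, 0.1]
opening: 0.999
```

```bash
python3 -c "
from h import *
rows((0.539,-0.193,0.16),-47.5)"
```

```text
t 1.33 p [ 0.4315 -0.3274  0.1814] yaw -47.49 tilt 0.06 | turn [-0.    0.01  0.06] shift [-26.5  21.4 170. ] F [ 0.6 -0.5  0.1] op 0.999
```

{"fn": "step_arm", "kwargs": {
  "rows": [
    [[0,0,0],[-26,20,168],0],
    [[0,0,0],[-26,20,168],0],
    [[0,0,0],[-26,20,168],0],
    [[0,0,0],[-26,20,168],0],
    [[0,0,0],[-26,20,168],0],
    [[0,0,0],[-26,20,168],0],
    [[0,0,0],[-26,20,168],0]
  ]
}}

```text
time: 1.92
eef_pos: [0.5368, -0.1963, 0.1612]
tcp_rot: [0.648, -0.284, 0.284, -0.647]
contact_force: [-0.7, -1.4, 0.0]
opening: 1.0
```

```bash
python3 -c "
from h import *
rows((0.539,-0.193,0.16),-47.5)
for n in('top','side'):
    im,d=viewer.read_camera(n); save(n,im,n+'3',(270,130,370,250) if n=='top' else (200,150,320,280),4)
rows((0.539,-0.193,0.062),-47.5)
"
```

```text
t 1.92 p [ 0.5368 -0.1963  0.1612] yaw -47.41 tilt 0.03 | turn [0.03 0.09 0.01] shift [-0.9  1.2  3.9] F [-0.7 -1.4  0. ] op 1.0
t 2.02 p [ 0.5363 -0.1975  0.1614] yaw -47.56 tilt 0.03 | turn [ 0.02 -0.06  0.03] shift [-1.5 99.4  5.1] F [-0.3 -0.  -0. ] op 1.0
```

View images.

```bash
python3 -c "
import cv2,numpy as np
a=cv2.imread('pics/top3.png');b=cv2.imread('pics/side3.png')
h=max(a.shape[0],b.shape[0]);P=lambda x:cv2.copyMakeBorder(x,0,h-x.shape[0],0,0,0)
o=np.hstack([P(a),P(b)]);cv2.imwrite('pics/c3.png',cv2.resize(o,None,fx=.85,fy=.85))"
```

```text
(no output)
```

View pics/c3.png

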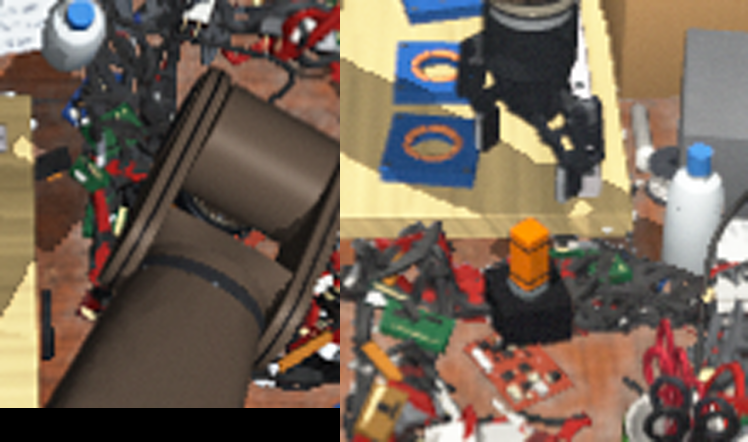

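{"fn": "step_arm", "kwargs": {
  "rows": [
    [[0,0,0],[-1,40,3.5],0],
    [[0,0,0],[-1,70,4],0],
    [[0,0,0],[-1,98,4],0],
    [[0,0,0],[-1,98,4],0],
    [[0,0,0],[-1,98,4],0],
    [[0,0,0],[-1,98,4],0]
  ]
}}

```text
time: 2.52
eef_pos: [0.5398, -0.1945, 0.065]
tcp_rot: [0.647, -0.284, 0.286, -0.647]
contact_force: [1.6, -0.4, -0.4]
opening: 1.003
```

```bash
python3 -c "
from h import *
rows((0.539,-0.193,0.063),-47.5)"
```

```text
t 2.52 p [ 0.5398 -0.1945  0.065 ] yaw -47.57 tilt 0.16 | turn [-0.04 -0.07  0.15] shift [-1.6  2.   0.4] F [ 1.6 -0.4 -0.4] op 1.003
```

Aligned; close on the handle.

{"fn": "step_arm", "kwargs": {
  "rows": [
    [[0,0,0],[0,0,0],0.55],
    [[0,0,0],[0,0,0],0.7],
    [[0,0,0],[0,0,0],1],
    [[0,0,0],[0,0,0],1],
    [[0,0,0],[0,0,0],1],
    [[0,0,0],[0,0,0],1],
    [[0,0,0],[0,0,0],1]
  ],
  "newtons": 80
}}

```text
time: 3.1
eef_pos: [0.5397, -0.1931, 0.0641]
tcp_rot: [0.647, -0.284, 0.285, -0.647]
contact_force: [-0.1, 0.5, 3.8]
opening: 0.297
```

```bash
python3 -c "
from h import *
rows((0.539,-0.193,0.163),-47.5)
im,d=viewer.read_camera('side'); save('s',im,'side4',(200,150,320,280),4)
"
```

```text
t 3.1 p [ 0.5397 -0.1931  0.0641] yaw -47.46 tilt 0.08 | turn [-0.03  0.04  0.08] shift [ -0.4 -98.9  -0.4] F [-0.1  0.5  3.8] op 0.297
```

View pics/side4.png

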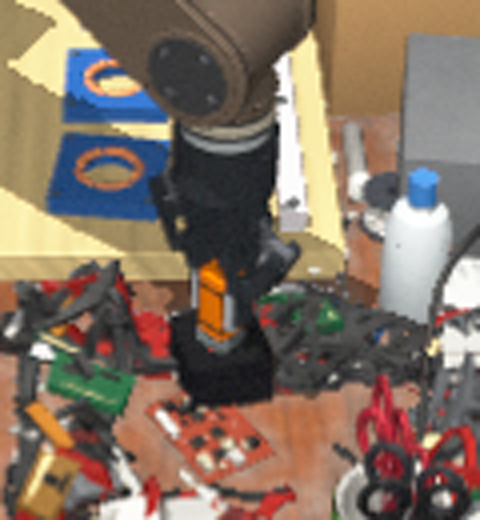

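{"fn": "step_arm", "kwargs": {
  "rows": [
    [[0,0,0],[0,-20,0],1],
    [[0,0,0],[0,-50,0],1],
    [[0,0,0],[0,-90,0],1],
    [[0,0,0],[0,-125,0],1],
    [[0,0,0],[0,-125,0],1],
    [[0,0,0],[0,-125,0],1]
  ]
}}

```text
time: 3.65
eef_pos: [0.5402, -0.1934, 0.1904]
tcp_rot: [0.648, -0.283, 0.286, -0.647]
contact_force: [-0.8, -0.4, -2.2]
opening: 0.292
```

```bash
python3 -c "
from h import *
im,d=viewer.read_camera('top')
for p in panels(im): print('P',np.round(p,4))
for p in panels2(im):
    if .022<p[2]<.03 and p[3]<.03: print('B',np.round(p,4))
im,d=viewer.read_camera('side'); save('s',im,'side5',(180,110,330,280),3.5)
rows((0.4545+.025,0.010,0.119),-47.5)
"
```

```text
P [ 0.462   0.2925  0.0892  0.0891 12.866 ]
P [ 0.4619  0.139   0.0871  0.0864 -1.006 ]
P [ 0.4544  0.0099  0.0879  0.0878 -7.5266]
B [0.4617 0.293  0.0263 0.0266]
B [0.4599 0.1389 0.0258 0.0262]
t 3.75 p [ 0.5379 -0.1922  0.1861] yaw -47.47 tilt 0.21 | turn [ 0.06  0.03 -0.2 ] shift [-188.2   67.6   93.7] F [ 1.1 -0.3 -1.8] op 0.292
```

View pics/side5.png

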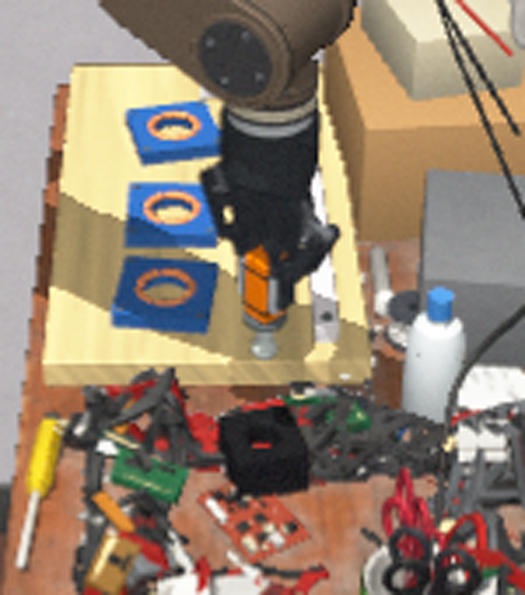

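```bash
python3 -c "
from h import *
rows((0.4714,-0.0084,0.125),-47.5)"
```

```text
t 3.75 p [ 0.5379 -0.1922  0.1861] yaw -47.47 tilt 0.21 | turn [ 0.06  0.03 -0.2 ] shift [-180.2   61.6   75.3] F [ 1.1 -0.3 -1.8] op 0.292
```

{"fn": "step_arm", "kwargs": {
  "rows": [
    [[0,0,0],[-36,10,15],1],
    [[0,0,0],[-72,20,30],1],
    [[0,0,0],[-108,30,45],1],
    [[0,0,0],[-144,45,60],1],
    [[0,0,0],[-180,61,75],1],
    [[0,0,0],[-180,61,75],1],
    [[0,0,0],[-180,61,75],1],
    [[0,0,0],[-180,61,75],1],
    [[0,0,0],[-180,61,75],1]
  ]
}}

```text
time: 4.5
eef_pos: [0.4731, -0.0103, 0.1269]
tcp_rot: [0.647, -0.285, 0.285, -0.647]
contact_force: [0.3, -0.4, -2.1]
opening: 0.294
```

```bash
python3 -c "
from h import *
rows((0.4714,-0.0084,0.105),-47.5)
im,d=viewer.read_camera('side'); save('s',im,'side6',(180,130,280,230),5.5)
rows((0.4714,-0.0084,0.105),-47.5)
viewer.read_camera('top')
rows((0.4714,-0.0084,0.105),-47.5)
"
```

```text
t 4.5 p [ 0.4731 -0.0103  0.1269] yaw -47.52 tilt 0.01 | turn [ 0.01 -0.02  0.  ] shift [-2.6 21.9  0. ] F [ 0.3 -0.4 -2.1] op 0.294
t 4.55 p [ 0.4734 -0.0106  0.1273] yaw -47.55 tilt 0.03 | turn [-0.01 -0.05  0.03] shift [-2.9 22.3  0. ] F [ 0.7 -0.4 -1.2] op 0.296
t 4.6 p [ 0.4735 -0.0107  0.1275] yaw -47.57 tilt 0.05 | turn [-0.02 -0.07  0.05] shift [-3.1 22.5 -0. ] F [ 0.2 -0.2 -0.8] op 0.291
```

View pics/side6.png

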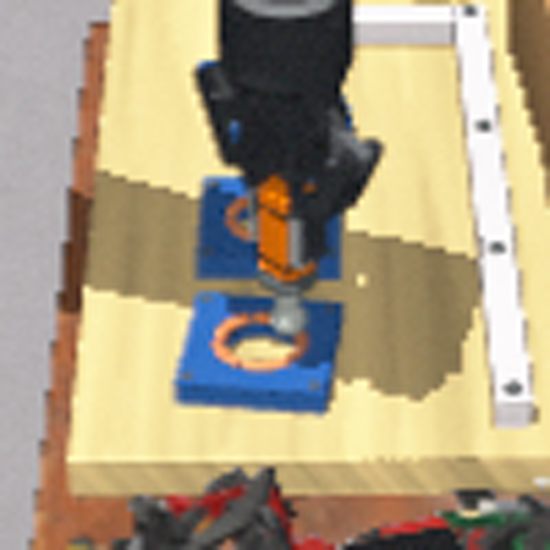

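```bash
python3 -c "
from h import *
print(proj('side',[(0.4735,-0.0107,.0793),(.4545,.010,.049),(.4714,-.0084,.049)]))"
```

```text
[[232.28960462 187.50857648]
 [226.576244   191.09223286]
 [231.71766237 194.48505536]]
```

{"fn": "step_arm", "kwargs": {
  "rows": [
    [[0,0,0],[-2,10,0.4],1],
    [[0,0,0],[-2,17,0.4],1],
    [[0,0,0],[-2,17,0.4],1],
    [[0,0,0],[-2,18,0.4],1],
    [[0,0,0],[-2,19,0.4],1],
    [[0,0,0],[-2,19.5,0.4],1],
    [[0,0,0],[-2,19.5,0.4],1]
  ]
}}

```text
time: 5.18
eef_pos: [0.4718, -0.0078, 0.1078]
tcp_rot: [-0.647, 0.285, -0.285, 0.647]
contact_force: [0.6, 0.3, -1.5]
opening: 0.294
```

```bash
python3 -c "
from h import *
for i in range(4):
    rows((0.4724,-0.0089,0.105),-47.5); viewer.read_camera('side')
"
```

```text
t 5.18 p [ 0.4718 -0.0078  0.1078] yaw -47.47 tilt 0.02 | turn [-0.01  0.03  0.02] shift [ 1.2  2.8 -0.3] F [ 0.6  0.3 -1.5] op 0.294
t 5.23 p [ 0.4718 -0.0078  0.1078] yaw -47.47 tilt 0.02 | turn [-0.01  0.03  0.02] shift [ 1.2  2.8 -0.3] F [-0.5 -1.3 -0.9] op 0.294
t 5.28 p [ 0.4718 -0.0078  0.1079] yaw -47.47 tilt 0.03 | turn [-0.02  0.03  0.02] shift [ 1.3  2.9 -0.3] F [-0.2  0.5 -2.2] op 0.297
t 5.33 p [ 0.4718 -0.0078  0.1079] yaw -47.47 tilt 0.03 | turn [-0.02  0.03  0.02] shift [ 1.3  2.9 -0.3] F [-0.2 -0.6 -0.6] op 0.293
```

{"fn": "step_arm", "kwargs": {
  "rows": [
    [[0,0,0],[1.2,0.5,0],1],
    [[0,0,0],[1.2,1,0],1],
    [[0,0,0],[1.2,1.5,0],1],
    [[0,0,0],[1.2,1.5,0],1]
  ]
}}

```text
time: 5.72
eef_pos: [0.473, -0.0089, 0.1066]
tcp_rot: [-0.647, 0.284, -0.285, 0.647]
contact_force: [0.7, -0.7, 0.1]
opening: 0.297
```

```bash
python3 -c "
from h import *
for i in range(2):
    rows((0.4724,-0.0089,0.105),-47.5); viewer.read_camera('side')
"
```

```text
t 5.72 p [ 0.473  -0.0089  0.1066] yaw -47.47 tilt 0.08 | turn [-0.04  0.03  0.07] shift [-0.4  1.6 -0.4] F [ 0.7 -0.7  0.1] op 0.297
t 5.77 p [ 0.473  -0.0089  0.1066] yaw -47.47 tilt 0.08 | turn [-0.04  0.03  0.08] shift [-0.4  1.6 -0.4] F [-0.2 -0.4  0.8] op 0.298
```

{"fn": "step_arm", "kwargs": {
  "rows": [
    [[0,0,0],[-1.2,0,7.7],1],
    [[0,0,0],[-4.8,0,14.7],1],
    [[0,0,0],[-10.3,0,20.2],1],
    [[0,0,0],[-17.3,0,23.8],1],
    [[0,0,0],[-25,0,25],1],
    [[0,0,0],[-32.7,0,23.8],1],
    [[0,0,0],[-39.7,0,20.2],1],
    [[0,0,0],[-45.2,0,14.7],1],
    [[0,0,0],[-48.8,0,7.7],1],
    [[0,0,0],[-50,0,0],1]
  ]
}}

```text
time: 6.65
eef_pos: [0.4373, 0.0284, 0.106]
tcp_rot: [-0.647, 0.285, -0.284, 0.647]
contact_force: [0.0, 0.7, 1.0]
opening: 0.295
```

{"fn": "step_arm", "kwargs": {
  "rows": [
    [[0,0,0],[1.2,0,-7.7],1],
    [[0,0,0],[4.8,0,-14.7],1],
    [[0,0,0],[10.3,0,-20.2],1],
    [[0,0,0],[17.3,0,-23.8],1],
    [[0,0,0],[25,0,-25],1],
    [[0,0,0],[32.7,0,-23.8],1],
    [[0,0,0],[39.7,0,-20.2],1],
    [[0,0,0],[45.2,0,-14.7],1],
    [[0,0,0],[48.8,0,-7.7],1],
    [[0,0,0],[50,0,0],1]
  ]
}}

```text
time: 7.48
eef_pos: [0.4737, -0.0087, 0.1061]
tcp_rot: [-0.647, 0.285, -0.285, 0.647]
contact_force: [0.1, 0.4, -1.1]
opening: 0.292
```

```bash
python3 -c "
from h import *
for i in range(2):
    rows((0.4724,-0.0089,0.105),-47.5); im,d=viewer.read_camera('side')
save('s',im,'side7',(180,130,280,230),5.5)
"
```

```text
t 7.48 p [ 0.4737 -0.0087  0.1061] yaw -47.5 tilt 0.03 | turn [-0.02  0.    0.02] shift [-0.7  1.1 -1.1] F [ 0.1  0.4 -1.1] op 0.292
t 7.53 p [ 0.4745 -0.0079  0.1063] yaw -47.47 tilt 0.1 | turn [-0.09  0.03  0.04] shift [-0.7  1.3 -2.2] F [-0.2  0.5  0.1] op 0.292
```

View pics/side7.png

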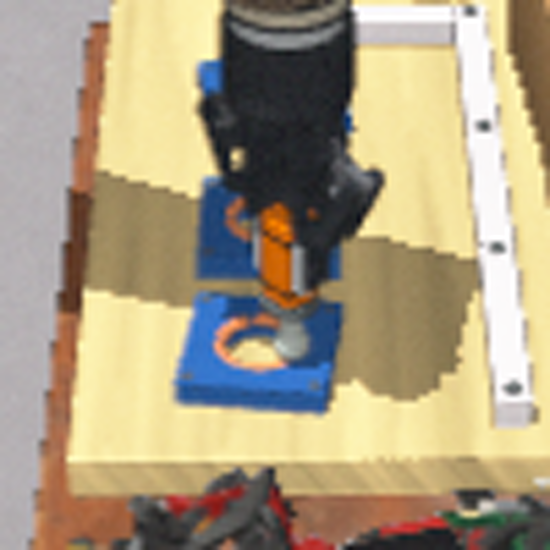

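{"fn": "step_arm", "kwargs": {
  "rows": [
    [[0,0,0],[-1.7,0.6,7],1],
    [[0,0,0],[-5.3,1.3,14],1],
    [[0,0,0],[-10.8,1.3,19.5],1],
    [[0,0,0],[-17.8,1.3,23.1],1],
    [[0,0,0],[-25.5,1.3,24.3],1],
    [[0,0,0],[-33.2,1.3,23.1],1],
    [[0,0,0],[-40.2,1.3,19.5],1],
    [[0,0,0],[-45.7,1.3,14],1],
    [[0,0,0],[-49.3,1.3,7],1],
    [[0,0,0],[-50.5,1.3,-0.7],1]
  ]
}}

```text
time: 8.42
eef_pos: [0.4367, 0.0283, 0.1049]
tcp_rot: [-0.647, 0.285, -0.284, 0.648]
contact_force: [0.9, 0.2, 1.5]
opening: 0.296
```

{"fn": "step_arm", "kwargs": {
  "rows": [
    [[0,0,0],[1.2,0,-7.7],1],
    [[0,0,0],[4.8,0,-14.7],1],
    [[0,0,0],[10.3,0,-20.2],1],
    [[0,0,0],[17.3,0,-23.8],1],
    [[0,0,0],[25,0,-25],1],
    [[0,0,0],[32.7,0,-23.8],1],
    [[0,0,0],[39.7,0,-20.2],1],
    [[0,0,0],[45.2,0,-14.7],1],
    [[0,0,0],[48.8,0,-7.7],1],
    [[0,0,0],[50,0,0],1]
  ]
}}

```text
time: 9.25
eef_pos: [0.4729, -0.0089, 0.1048]
tcp_rot: [0.647, -0.285, 0.285, -0.647]
contact_force: [0.0, -0.4, 1.3]
opening: 0.3
```

```bash
python3 -c "
from h import *
for i in range(2):
    rows((0.4724,-0.0089,0.105),-47.5); im,d=viewer.read_camera('side')
"
```

```text
t 9.25 p [ 0.4729 -0.0089  0.1048] yaw -47.5 tilt 0.04 | turn [-0.01  0.    0.04] shift [-0.3 -0.2 -0.3] F [ 0.  -0.4  1.3] op 0.3
t 9.3 p [ 0.4737 -0.0081  0.1049] yaw -47.47 tilt 0.11 | turn [-0.1   0.03  0.06] shift [-0.3 -0.1 -1.5] F [-0.3  0.2 -0.6] op 0.296
```

{"fn": "step_arm", "kwargs": {
  "rows": [
    [[0,0,0],[0,0.6,0],1],
    [[0,0,0],[0,0.6,0],1],
    [[0,0,0],[0,0.6,0],1]
  ]
}}

```text
time: 9.6
eef_pos: [0.4718, -0.0084, 0.1045]
tcp_rot: [-0.647, 0.284, -0.285, 0.648]
contact_force: [0.1, 1.1, 1.7]
opening: 0.291
```

{"fn": "step_arm", "kwargs": {
  "rows": [
    [[0,0,0],[0,0.7,0],1],
    [[0,0,0],[0,0.7,0],1],
    [[0,0,0],[0,0.7,0],1]
  ]
}}

```text
time: 9.85
eef_pos: [0.4719, -0.0085, 0.1044]
tcp_rot: [-0.647, 0.284, -0.285, 0.648]
contact_force: [-0.4, 2.1, 4.0]
opening: 0.295
```

{"fn": "step_arm", "kwargs": {
  "rows": [
    [[0,0,0],[-1.2,0.4,7.7],1],
    [[0,0,0],[-4.8,0.4,14.7],1],
    [[0,0,0],[-10.3,0.4,20.2],1],
    [[0,0,0],[-17.3,0.4,23.8],1],
    [[0,0,0],[-25,0.4,25],1],
    [[0,0,0],[-32.7,0.4,23.8],1],
    [[0,0,0],[-39.7,0.4,20.2],1],
    [[0,0,0],[-45.2,0.4,14.7],1],
    [[0,0,0],[-48.8,0.4,7.7],1],
    [[0,0,0],[-50,0.4,0],1]
  ]
}}

```text
time: 10.68
eef_pos: [0.4389, 0.0285, 0.1046]
tcp_rot: [-0.646, 0.283, -0.286, 0.648]
contact_force: [2.3, 2.1, 7.9]
opening: 0.293
```

{"fn": "step_arm", "kwargs": {
  "rows": [
    [[0,0,0],[1.2,0,-7.7],1],
    [[0,0,0],[4.8,0,-14.7],1],
    [[0,0,0],[10.3,0,-20.2],1],
    [[0,0,0],[17.3,0,-23.8],1],
    [[0,0,0],[25,0,-25],1],
    [[0,0,0],[32.7,0,-23.8],1],
    [[0,0,0],[39.7,0,-20.2],1],
    [[0,0,0],[45.2,0,-14.7],1],
    [[0,0,0],[48.8,0,-7.7],1],
    [[0,0,0],[50,0,0],1]
  ]
}}

```text
time: 11.52
eef_pos: [0.4703, -0.0094, 0.1043]
tcp_rot: [0.648, -0.286, 0.283, -0.646]
contact_force: [-5.5, -0.2, 12.3]
opening: 0.292
```

```bash
python3 -c "
from h import *
for i in range(2):
    rows((0.4724,-0.0089,0.125),-47.5); im,d=viewer.read_camera('side')
save('s',im,'side8',(180,130,280,230),5.5)
"
```

```text
t 11.52 p [ 0.4703 -0.0094  0.1043] yaw -47.45 tilt 0.32 | turn [ 0.27  0.05 -0.16] shift [  1.  -20.7   1.8] F [-5.5 -0.2 12.3] op 0.292
t 11.57 p [ 0.4719 -0.0085  0.1043] yaw -47.49 tilt 0.07 | turn [ 0.03  0.01 -0.06] shift [  0.6 -20.7   0. ] F [-0.   1.1  7. ] op 0.294
```

View pics/side8.png

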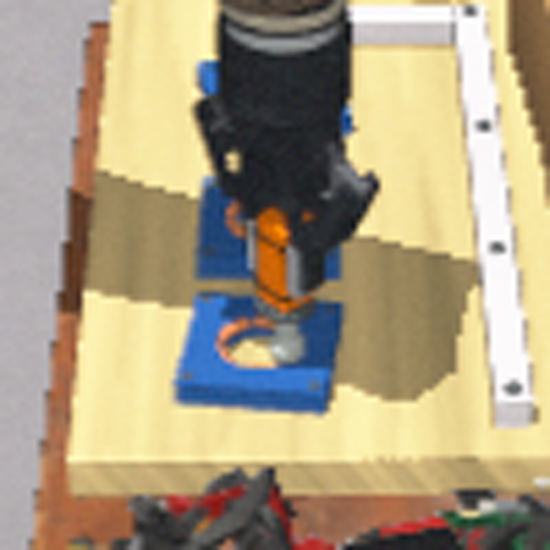

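```bash
python3 -c "
from h import *
im,d=viewer.read_camera('side'); save('s',im,'side8b',(180,130,280,230),5.5)
rows((0.4785,0.1203,0.117),-47.5)"
```

```text
t 11.67 p [ 0.4722 -0.0083  0.1042] yaw -47.5 tilt 0.12 | turn [-0.12  0.    0.02] shift [-90.6 -12.6  91.6] F [1.2 2.4 7.5] op 0.293
```

{"fn": "step_arm", "kwargs": {
  "rows": [
    [[0,0,0],[0,-20,0],1],
    [[0,0,0],[-30,-22,30],1],
    [[0,0,0],[-60,-22,60],1],
    [[0,0,0],[-90,-16,91],1],
    [[0,0,0],[-90,-14,91],1],
    [[0,0,0],[-90,-14,91],1],
    [[0,0,0],[-90,-14,91],1],
    [[0,0,0],[-90,-14,91],1]
  ]
}}

```text
time: 12.33
eef_pos: [0.4768, 0.1181, 0.1163]
tcp_rot: [0.648, -0.286, 0.284, -0.647]
contact_force: [0.5, 0.2, -1.5]
opening: 0.295
```

```bash
python3 -c "
from h import *
rows((0.4785,0.1203,0.106),-47.5)
im,d=viewer.read_camera('top')
save('s',im,'top9',(130,160,290,260),4.5)
rows((0.4785,0.1203,0.106),-47.5)
im,d=viewer.read_camera('side'); save('s',im,'side9',(180,120,280,220),5.5)
rows((0.4785,0.1203,0.106),-47.5)
s,p,R=pose(); print('ball',proj('side',[(p[0],p[1],p[2]-.048),(.461,.139,.049)]))
"
```

```text
t 12.33 p [0.4768 0.1181 0.1163] yaw -47.52 tilt 0.13 | turn [ 0.11 -0.02 -0.07] shift [-0.5 10.3  2.7] F [ 0.5  0.2 -1.5] op 0.295
t 12.38 p [0.4773 0.1179 0.1166] yaw -47.57 tilt 0.08 | turn [ 0.07 -0.07 -0.04] shift [-0.9 10.6  2.5] F [-0.3  0.2 -0.9] op 0.296
t 12.43 p [0.4776 0.1179 0.1169] yaw -47.59 tilt 0.05 | turn [ 0.04 -0.09 -0.02] shift [-1.2 10.9  2.4] F [-0.3 -0.6 -1.3] op 0.295
ball [[233.38787331 167.39840139]
 [228.67557754 168.65597362]]
```

View pics/side9.png

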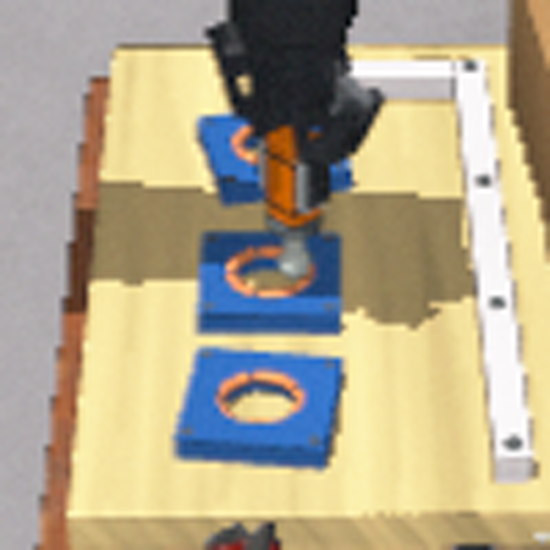

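View pics/top9.png

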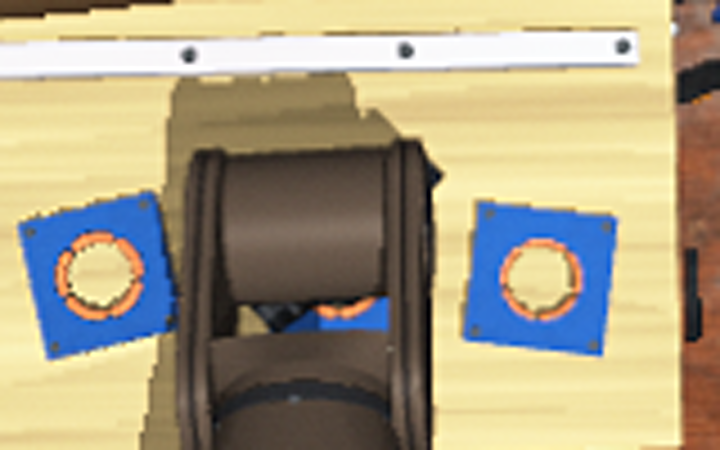

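{"fn": "step_arm", "kwargs": {
  "rows": [
    [[0,0,0],[-1.8,8,2],1],
    [[0,0,0],[-1.8,9.5,2],1],
    [[0,0,0],[-1.8,10.7,2],1],
    [[0,0,0],[-1.8,10.7,2],1],
    [[0,0,0],[-1.8,10.7,2],1]
  ]
}}

```text
time: 12.85
eef_pos: [0.4779, 0.1216, 0.1062]
tcp_rot: [0.647, -0.285, 0.285, -0.647]
contact_force: [-0.6, -0.0, -1.2]
opening: 0.299
```

```bash
python3 -c "
from h import *
for i in range(2):
    rows((0.4779,0.1206,0.106),-47.5); im,d=viewer.read_camera('side')
"
```

```text
t 12.85 p [0.4779 0.1216 0.1062] yaw -47.49 tilt 0.02 | turn [ 0.02  0.01 -0.02] shift [ 0.7  0.2 -0.7] F [-0.6 -0.  -1.2] op 0.299
t 12.9 p [0.478  0.1217 0.1063] yaw -47.48 tilt 0.01 | turn [ 0.01  0.02 -0.01] shift [ 0.7  0.3 -0.8] F [-0.6  0.4 -1.1] op 0.295
```

{"fn": "step_arm", "kwargs": {
  "rows": [
    [[0,0,0],[-0.5,0.2,7],1],
    [[0,0,0],[-4.1,0.2,14],1],
    [[0,0,0],[-9.6,0.2,19.5],1],
    [[0,0,0],[-16.6,0.2,23.1],1],
    [[0,0,0],[-24.3,0.2,24.3],1],
    [[0,0,0],[-32,0.2,23.1],1],
    [[0,0,0],[-39,0.2,19.5],1],
    [[0,0,0],[-44.5,0.2,14],1],
    [[0,0,0],[-48.1,0.2,7],1],
    [[0,0,0],[-49.3,0.2,-0.7],1]
  ]
}}

```text
time: 13.78
eef_pos: [0.443, 0.1578, 0.1062]
tcp_rot: [-0.647, 0.285, -0.284, 0.647]
contact_force: [0.7, 0.4, 1.3]
opening: 0.296
```

{"fn": "step_arm", "kwargs": {
  "rows": [
    [[0,0,0],[1.2,0,-7.7],1],
    [[0,0,0],[4.8,0,-14.7],1],
    [[0,0,0],[10.3,0,-20.2],1],
    [[0,0,0],[17.3,0,-23.8],1],
    [[0,0,0],[25,0,-25],1],
    [[0,0,0],[32.7,0,-23.8],1],
    [[0,0,0],[39.7,0,-20.2],1],
    [[0,0,0],[45.2,0,-14.7],1],
    [[0,0,0],[48.8,0,-7.7],1],
    [[0,0,0],[50,0,0],1]
  ]
}}

```text
time: 14.62
eef_pos: [0.4792, 0.1207, 0.1061]
tcp_rot: [-0.647, 0.285, -0.285, 0.647]
contact_force: [0.1, -0.5, -1.0]
opening: 0.295
```

{"fn": "step_arm", "kwargs": {
  "rows": [
    [[0,0,0],[-1.2,0.6,7.7],1],
    [[0,0,0],[-4.8,1.3,14.7],1],
    [[0,0,0],[-10.3,1.3,20.2],1],
    [[0,0,0],[-17.3,1.3,23.8],1],
    [[0,0,0],[-25,1.3,25],1],
    [[0,0,0],[-32.7,1.3,23.8],1],
    [[0,0,0],[-39.7,1.3,20.2],1],
    [[0,0,0],[-45.2,1.3,14.7],1],
    [[0,0,0],[-48.8,1.3,7.7],1],
    [[0,0,0],[-50,1.3,0],1]
  ]
}}

```text
time: 15.45
eef_pos: [0.443, 0.1578, 0.105]
tcp_rot: [-0.647, 0.285, -0.284, 0.648]
contact_force: [1.1, 0.2, 0.8]
opening: 0.292
```

{"fn": "step_arm", "kwargs": {
  "rows": [
    [[0,0,0],[1.2,0,-7.7],1],
    [[0,0,0],[4.8,0,-14.7],1],
    [[0,0,0],[10.3,0,-20.2],1],
    [[0,0,0],[17.3,0,-23.8],1],
    [[0,0,0],[25,0,-25],1],
    [[0,0,0],[32.7,0,-23.8],1],
    [[0,0,0],[39.7,0,-20.2],1],
    [[0,0,0],[45.2,0,-14.7],1],
    [[0,0,0],[48.8,0,-7.7],1],
    [[0,0,0],[50,0,0],1]
  ]
}}

```text
time: 16.28
eef_pos: [0.4793, 0.1206, 0.1049]
tcp_rot: [0.647, -0.285, 0.285, -0.647]
contact_force: [-0.7, -0.2, 0.6]
opening: 0.295
```

```bash
python3 -c "
from h import *
for i in range(2):
    rows((0.4779,0.1206,0.1044),-47.5); im,d=viewer.read_camera('side')
save('s',im,'side10',(180,120,280,220),5.5)
"
```

```text
t 16.28 p [0.4793 0.1206 0.1049] yaw -47.5 tilt 0.03 | turn [-0.   -0.    0.03] shift [-1.   0.5 -1.1] F [-0.7 -0.2  0.6] op 0.295
t 16.33 p [0.4804 0.1215 0.1051] yaw -47.49 tilt 0.13 | turn [-0.12  0.01  0.06] shift [-1.   0.7 -2.4] F [ 0.2  0.3 -0.3] op 0.293
```

View pics/side10.png

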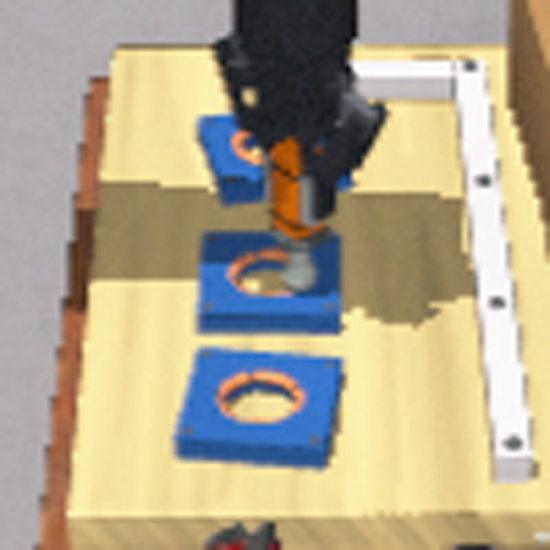

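Final, firmer pass on this panel.

{"fn": "step_arm", "kwargs": {
  "rows": [
    [[0,0,0],[-1,1,-1.2],1],
    [[0,0,0],[-1,1.5,-1.2],1],
    [[0,0,0],[-1,1.5,-1.2],1]
  ]
}}

```text
time: 16.63
eef_pos: [0.4774, 0.1213, 0.1046]
tcp_rot: [-0.647, 0.284, -0.285, 0.648]
contact_force: [0.8, 1.1, 4.4]
opening: 0.297
```

{"fn": "step_arm", "kwargs": {
  "rows": [
    [[0,0,0],[-1.2,0.3,7.7],1],
    [[0,0,0],[-4.8,0.3,14.7],1],
    [[0,0,0],[-10.3,0.3,20.2],1],
    [[0,0,0],[-17.3,0.3,23.8],1],
    [[0,0,0],[-25,0.3,25],1],
    [[0,0,0],[-32.7,0.3,23.8],1],
    [[0,0,0],[-39.7,0.3,20.2],1],
    [[0,0,0],[-45.2,0.3,14.7],1],
    [[0,0,0],[-48.8,0.3,7.7],1],
    [[0,0,0],[-50,0.3,0],1]
  ]
}}

```text
time: 17.47
eef_pos: [0.4437, 0.1584, 0.1046]
tcp_rot: [-0.646, 0.283, -0.286, 0.649]
contact_force: [2.3, 1.7, 6.5]
opening: 0.297
```

{"fn": "step_arm", "kwargs": {
  "rows": [
    [[0,0,0],[1.2,0,-7.7],1],
    [[0,0,0],[4.8,0,-14.7],1],
    [[0,0,0],[10.3,0,-20.2],1],
    [[0,0,0],[17.3,0,-23.8],1],
    [[0,0,0],[25,0,-25],1],
    [[0,0,0],[32.7,0,-23.8],1],
    [[0,0,0],[39.7,0,-20.2],1],
    [[0,0,0],[45.2,0,-14.7],1],
    [[0,0,0],[48.8,0,-7.7],1],
    [[0,0,0],[50,0,0],1]
  ]
}}

```text
time: 18.3
eef_pos: [0.4749, 0.1203, 0.1042]
tcp_rot: [0.649, -0.286, 0.283, -0.646]
contact_force: [-5.9, -1.6, 11.9]
opening: 0.295
```

```bash
python3 -c "
from h import *
for i in range(2):
    rows((0.4786,0.2746,0.117),-47.5); im,d=viewer.read_camera('side')
"
```

```text
t 18.3 p [0.4749 0.1203 0.1042] yaw -47.46 tilt 0.35 | turn [ 0.3   0.04 -0.18] shift [-111.2  -13.   107. ] F [-5.9 -1.6 11.9] op 0.295
t 18.35 p [0.4768 0.1212 0.1044] yaw -47.49 tilt 0.07 | turn [ 0.03  0.01 -0.06] shift [-111.9  -12.5  105. ] F [0.5 0.6 6.5] op 0.297
```

{"fn": "step_arm", "kwargs": {
  "rows": [
    [[0,0,0],[0,-20,0],1],
    [[0,0,0],[-28,-24,26],1],
    [[0,0,0],[-56,-24,52],1],
    [[0,0,0],[-84,-18,78],1],
    [[0,0,0],[-112,-14,105],1],
    [[0,0,0],[-112,-14,105],1],
    [[0,0,0],[-112,-14,105],1],
    [[0,0,0],[-112,-14,105],1],
    [[0,0,0],[-112,-14,105],1]
  ]
}}

```text
time: 19.15
eef_pos: [0.4772, 0.2731, 0.1162]
tcp_rot: [0.648, -0.285, 0.284, -0.647]
contact_force: [-0.3, -0.2, -1.4]
opening: 0.294
```

```bash
python3 -c "
from h import *
im,d=viewer.read_camera('side'); save('s',im,'side11',(180,110,280,210),5.5)
im,d=viewer.read_camera('top'); save('s',im,'top11',(110,160,290,270),4)
rows((0.4787,0.2743,0.106),-47.5)
s,p,R=pose(); print('ball',proj('side',[(p[0],p[1],p[2]-.048),(.4618,.2927,.049)]))
"
```

```text
t 19.25 p [0.4779 0.273  0.1169] yaw -47.57 tilt 0.06 | turn [ 0.05 -0.07 -0.02] shift [-0.4 10.9  1.5] F [ 1.3 -0.8 -1.3] op 0.294
ball [[233.29385101 143.53178905]
 [229.02828245 145.26581548]]
```

View pics/side11.png

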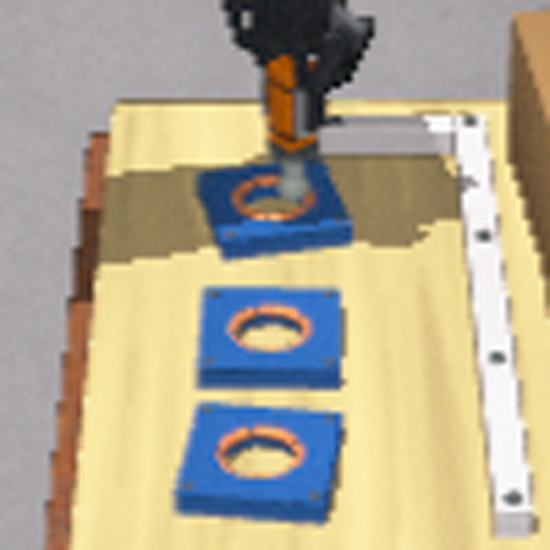

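View pics/top11.png

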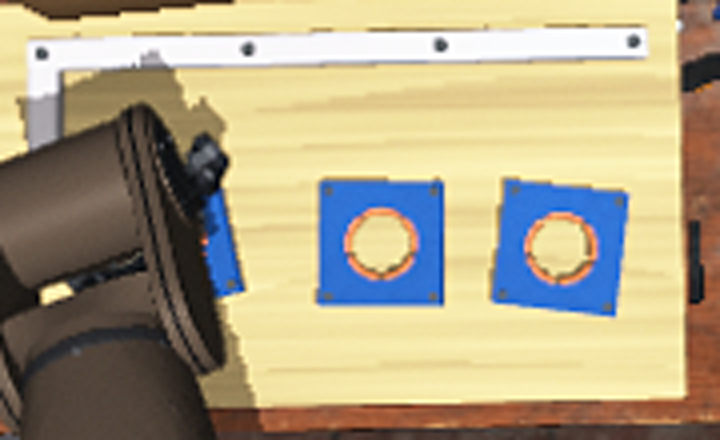

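{"fn": "step_arm", "kwargs": {
  "rows": "[[[0, 0, 0], [-0.6, 8, 1], [1][0]], [[0, 0, 0], [-0.6, 9.5, 1], 1], [[0, 0, 0], [-0.6, 10.9, 1], 1], [[0, 0, 0], [-0.6, 10.9, 1], 1], [[0, 0, 0], [-0.6, 10.9, 1], 1]]"
}}

```text
step_arm: Invalid argument: rows='[[[0, 0, 0], [-0.6, 8, 1], [1][0]], [[0, 0, 0], [-0.6, 9.5, 1], 1], [[0, 0, 0], [-0.6, 10.9, 1], 1], [[0, 0, 0], [-0.6, 10.9, 1], 1], [[0, 0, 0], [-0.6, 10.9, 1], 1]]' is not valid JSON
```

{"fn": "step_arm", "kwargs": {
  "rows": [
    [[0,0,0],[-0.6,8,1],1],
    [[0,0,0],[-0.6,9.5,1],1],
    [[0,0,0],[-0.6,10.9,1],1],
    [[0,0,0],[-0.6,10.9,1],1],
    [[0,0,0],[-0.6,10.9,1],1]
  ]
}}

```text
time: 19.67
eef_pos: [0.4784, 0.2751, 0.106]
tcp_rot: [0.647, -0.285, 0.285, -0.647]
contact_force: [-0.7, -0.4, -1.8]
opening: 0.296
```

```bash
python3 -c "
from h import *
rows((0.4787,0.2743,0.106),-47.5)
"
```

```text
t 19.67 p [0.4784 0.2751 0.106 ] yaw -47.49 tilt 0.02 | turn [ 0.02  0.01 -0.01] shift [ 0.8  0.  -0.3] F [-0.7 -0.4 -1.8] op 0.296
```

{"fn": "step_arm", "kwargs": {
  "rows": [
    [[0,0,0],[-0.5,0.2,7.4],1],
    [[0,0,0],[-4.1,0.2,14.4],1],
    [[0,0,0],[-9.6,0.2,19.9],1],
    [[0,0,0],[-16.6,0.2,23.5],1],
    [[0,0,0],[-24.3,0.2,24.7],1],
    [[0,0,0],[-32,0.2,23.5],1],
    [[0,0,0],[-39,0.2,19.9],1],
    [[0,0,0],[-44.5,0.2,14.4],1],
    [[0,0,0],[-48.1,0.2,7.4],1],
    [[0,0,0],[-49.3,0.2,-0.3],1]
  ]
}}

```text
time: 20.5
eef_pos: [0.4436, 0.3117, 0.1061]
tcp_rot: [-0.647, 0.285, -0.284, 0.648]
contact_force: [0.7, 0.4, -1.8]
opening: 0.291
```

{"fn": "step_arm", "kwargs": {
  "rows": [
    [[0,0,0],[1.2,0,-7.7],1],
    [[0,0,0],[4.8,0,-14.7],1],
    [[0,0,0],[10.3,0,-20.2],1],
    [[0,0,0],[17.3,0,-23.8],1],
    [[0,0,0],[25,0,-25],1],
    [[0,0,0],[32.7,0,-23.8],1],
    [[0,0,0],[39.7,0,-20.2],1],
    [[0,0,0],[45.2,0,-14.7],1],
    [[0,0,0],[48.8,0,-7.7],1],
    [[0,0,0],[50,0,0],1]
  ]
}}

```text
time: 21.33
eef_pos: [0.48, 0.2745, 0.1059]
tcp_rot: [-0.647, 0.285, -0.285, 0.647]
contact_force: [-0.9, -0.6, -1.3]
opening: 0.295
```

{"fn": "step_arm", "kwargs": {
  "rows": [
    [[0,0,0],[-1.2,0.6,7.7],1],
    [[0,0,0],[-4.8,1.3,14.7],1],
    [[0,0,0],[-10.3,1.3,20.2],1],
    [[0,0,0],[-17.3,1.3,23.8],1],
    [[0,0,0],[-25,1.3,25],1],
    [[0,0,0],[-32.7,1.3,23.8],1],
    [[0,0,0],[-39.7,1.3,20.2],1],
    [[0,0,0],[-45.2,1.3,14.7],1],
    [[0,0,0],[-48.8,1.3,7.7],1],
    [[0,0,0],[-50,1.3,0],1]
  ]
}}

```text
time: 22.17
eef_pos: [0.4438, 0.3118, 0.105]
tcp_rot: [-0.647, 0.284, -0.284, 0.648]
contact_force: [-0.0, 0.9, -0.0]
opening: 0.299
```

{"fn": "step_arm", "kwargs": {
  "rows": [
    [[0,0,0],[1.2,0,-7.7],1],
    [[0,0,0],[4.8,0,-14.7],1],
    [[0,0,0],[10.3,0,-20.2],1],
    [[0,0,0],[17.3,0,-23.8],1],
    [[0,0,0],[25,0,-25],1],
    [[0,0,0],[32.7,0,-23.8],1],
    [[0,0,0],[39.7,0,-20.2],1],
    [[0,0,0],[45.2,0,-14.7],1],
    [[0,0,0],[48.8,0,-7.7],1],
    [[0,0,0],[50,0,0],1]
  ]
}}

```text
time: 23.0
eef_pos: [0.48, 0.2742, 0.1047]
tcp_rot: [0.647, -0.285, 0.285, -0.647]
contact_force: [-1.3, -1.0, 3.4]
opening: 0.293
```

{"fn": "step_arm", "kwargs": {
  "rows": [
    [[0,0,0],[0,1,0],1],
    [[0,0,0],[0,1.5,0],1],
    [[0,0,0],[0,1.5,0],1]
  ]
}}

```text
time: 23.25
eef_pos: [0.4813, 0.2754, 0.1047]
tcp_rot: [-0.646, 0.282, -0.286, 0.649]
contact_force: [1.4, -1.0, 5.1]
opening: 0.295
```

```bash
python3 -c "
from h import *
rows((0.4787,0.2743,0.1044),-47.5); im,d=viewer.read_camera('side')
save('s',im,'side12',(180,110,280,210),5.5)
"
```

```text
t 23.25 p [0.4813 0.2754 0.1047] yaw -47.42 tilt 0.36 | turn [-0.3   0.08  0.2 ] shift [-1.   0.3 -2.7] F [ 1.4 -1.   5.1] op 0.295
```

View pics/side12.png

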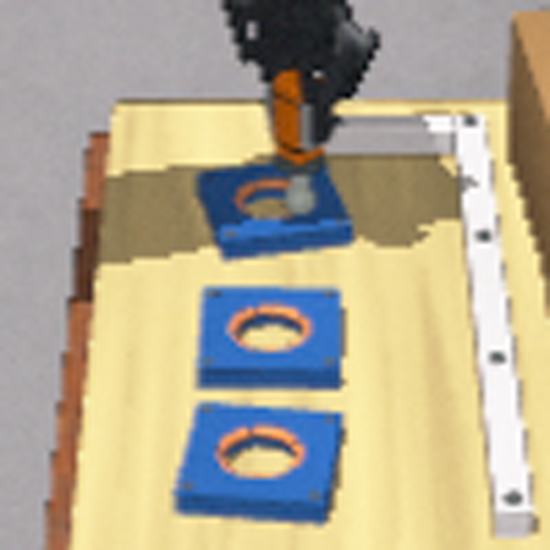

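{"fn": "step_arm", "kwargs": {
  "rows": [
    [[0,0,0],[-1.7,0.3,6.4],1],
    [[0,0,0],[-5.3,0.3,13.4],1],
    [[0,0,0],[-10.8,0.3,18.9],1],
    [[0,0,0],[-17.8,0.3,22.5],1],
    [[0,0,0],[-25.5,0.3,23.7],1],
    [[0,0,0],[-33.2,0.3,22.5],1],
    [[0,0,0],[-40.2,0.3,18.9],1],
    [[0,0,0],[-45.7,0.3,13.4],1],
    [[0,0,0],[-49.3,0.3,6.4],1],
    [[0,0,0],[-50.5,0.3,-1.3],1]
  ]
}}

```text
time: 24.13
eef_pos: [0.4456, 0.3127, 0.1046]
tcp_rot: [-0.645, 0.283, -0.286, 0.65]
contact_force: [2.8, 1.9, 6.6]
opening: 0.292
```

{"fn": "step_arm", "kwargs": {
  "rows": [
    [[0,0,0],[1.2,0,-7.7],1],
    [[0,0,0],[4.8,0,-14.7],1],
    [[0,0,0],[10.3,0,-20.2],1],
    [[0,0,0],[17.3,0,-23.8],1],
    [[0,0,0],[25,0,-25],1],
    [[0,0,0],[32.7,0,-23.8],1],
    [[0,0,0],[39.7,0,-20.2],1],
    [[0,0,0],[45.2,0,-14.7],1],
    [[0,0,0],[48.8,0,-7.7],1],
    [[0,0,0],[50,0,0],1]
  ]
}}

```text
time: 24.97
eef_pos: [0.4764, 0.2739, 0.1043]
tcp_rot: [0.648, -0.286, 0.283, -0.646]
contact_force: [-5.5, -1.0, 12.5]
opening: 0.297
```

{"fn": "step_arm", "kwargs": {
  "rows": [
    [[0,0,0],[0,0,0],1],
    [[0,0,0],[0,-20,0],1],
    [[0,0,0],[0,-50,0],1],
    [[0,0,0],[0,-80,0],1],
    [[0,0,0],[30,-110,-40],1],
    [[0,0,0],[60,-110,-80],1]
  ]
}}

```text
time: 25.47
eef_pos: [0.4644, 0.1996, 0.2131]
tcp_rot: [-0.647, 0.282, -0.285, 0.649]
contact_force: [1.2, -0.9, -0.8]
opening: 0.296
```

```bash
python3 -c "
from h import *
rows((0.539,-.193,0.195),-47.5); im,d=viewer.read_camera('side')
save('s',im,'side13',(180,110,280,210),5.5)
im,d=viewer.read_camera('top'); save('s',im,'top13',(95,150,345,270),3.2)
"
```

```text
t 25.47 p [0.4644 0.1996 0.2131] yaw -47.21 tilt 0.31 | turn [-0.28  0.29  0.13] shift [ 338.7   17.9 -212. ] F [ 1.2 -0.9 -0.8] op 0.296
```

View pics/side13.png

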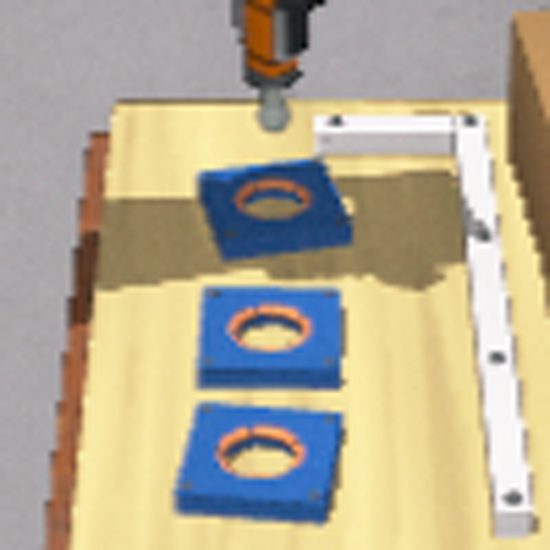

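View pics/top13.png

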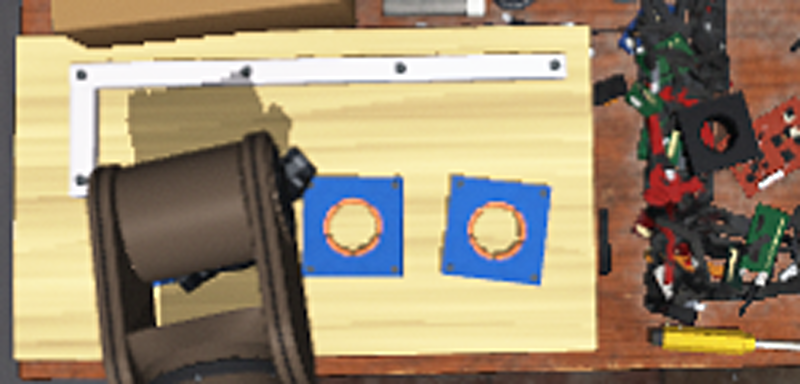

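```bash
python3 -c "
from h import *
im,d=viewer.read_camera('top')
m=((im.max(2)>30)&(im.max(2)<58)).astype(np.uint8)
mm=np.zeros_like(m); mm[176:210,300:342]=m[176:210,300:342]
save('s',np.dstack([mm*255]*3),'m',(295,172,347,214),12)
save('s',im,'m2',(295,172,347,214),12)
print(cast('top',[(318.7,191.8)],.045))"
```

```text
[[ 0.53730046 -0.1919886   0.045     ]]
```

View pics/m2.png

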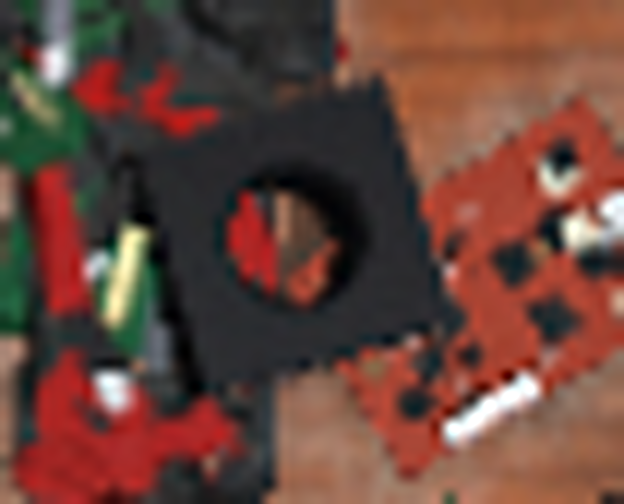

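```bash
python3 -c "
from h import *
print(cast('top',[(319.2,191.75),(318.8,191.0)],.045))
rows((0.5385,-.1925,0.195),-47.5)"
```

```text
[[ 0.53741941 -0.19345437  0.045     ]
 [ 0.53962934 -0.19235223  0.045     ]]
t 25.62 p [0.4623 0.1967 0.2091] yaw -47.65 tilt 0.08 | turn [ 0.06 -0.15 -0.05] shift [ 339.    14.  -205.9] F [-0.1  0.3 -1.7] op 0.292
```

{"fn": "step_arm", "kwargs": {
  "rows": [
    [[0,0,0],[34,1.4,-20.6],1],
    [[0,0,0],[68,2.8,-41.2],1],
    [[0,0,0],[102,4.2,-61.8],1],
    [[0,0,0],[136,5.6,-82.4],1],
    [[0,0,0],[170,7,-103],1],
    [[0,0,0],[204,8,-123.6],1],
    [[0,0,0],[238,10,-144],1],
    [[0,0,0],[272,11,-165],1],
    [[0,0,0],[306,12,-185],1],
    [[0,0,0],[339.5,14,-206],1]
  ]
}}

```text
time: 26.45
eef_pos: [0.5408, -0.1917, 0.1936]
tcp_rot: [-0.647, 0.286, -0.283, 0.648]
contact_force: [0.5, 0.5, -0.9]
opening: 0.297
```

{"fn": "step_arm", "kwargs": {
  "rows": [
    [[0,0,0],[0,0,0],1],
    [[0,0,0],[0,0,0],1],
    [[0,0,0],[0,20,0],1],
    [[0,0,0],[0,40,0],1],
    [[0,0,0],[0,60,0],1],
    [[0,0,0],[0,60,0],1],
    [[0,0,0],[0,60,0],1]
  ]
}}

```text
time: 27.03
eef_pos: [0.5397, -0.1885, 0.1337]
tcp_rot: [-0.647, 0.286, -0.282, 0.648]
contact_force: [-0.6, -0.1, -1.0]
opening: 0.295
```

```bash
python3 -c "
from h import *
rows((0.539,-.193,0.064),-47.5)
im,d=viewer.read_camera('side'); save('s',im,'side14',(200,160,320,280),4.6)
rows((0.539,-.193,0.064),-47.5)"
```

```text
t 27.03 p [ 0.5397 -0.1885  0.1337] yaw -47.36 tilt 0.31 | turn [ 0.07  0.14 -0.3 ] shift [ 3.2 69.7 -3.5] F [-0.6 -0.1 -1. ] op 0.295
t 27.08 p [ 0.5409 -0.1895  0.1355] yaw -47.38 tilt 0.09 | turn [ 0.01  0.12 -0.09] shift [ 1.5 71.5 -3.8] F [ 1.6 -0.1 -1.8] op 0.296
```

View pics/side14.png

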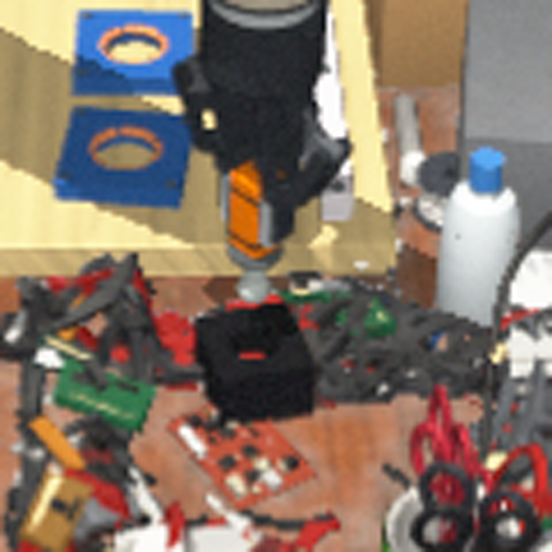

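{"fn": "step_arm", "kwargs": {
  "rows": [
    [[0,0,0],[2,0,-3.6],1],
    [[0,0,0],[2,10,-3.6],1],
    [[0,0,0],[2,20,-3.6],1],
    [[0,0,0],[2,20,-3.6],1],
    [[0,0,0],[2,20,-3.6],1],
    [[0,0,0],[2,20,-3.6],1]
  ]
}}

```text
time: 27.58
eef_pos: [0.5395, -0.195, 0.1157]
tcp_rot: [-0.647, 0.285, -0.285, 0.647]
contact_force: [0.3, 0.2, -0.3]
opening: 0.293
```

```bash
python3 -c "
from h import *
rows((0.539,-.193,0.064),-47.5)
im,d=viewer.read_camera('side')
save('s',im,'side15',(230,200,290,260),9)
rows((0.539,-.193,0.064),-47.5)
s,p,R=pose();print(proj('side',[(p[0],p[1],p[2]-.048),(.539,-.193,.045)]))"
```

```text
t 27.58 p [ 0.5395 -0.195   0.1157] yaw -47.48 tilt 0.02 | turn [ 0.01  0.02 -0.02] shift [-1.8 51.7  1. ] F [ 0.3  0.2 -0.3] op 0.293
t 27.63 p [ 0.5397 -0.1951  0.116 ] yaw -47.48 tilt 0.01 | turn [-0.01  0.02  0.01] shift [-2.  52.   0.9] F [ 0.  -0.5 -0.3] op 0.295
[[255.0326885  228.22814564]
 [254.60170921 233.53619698]]
```

View pics/side15.png

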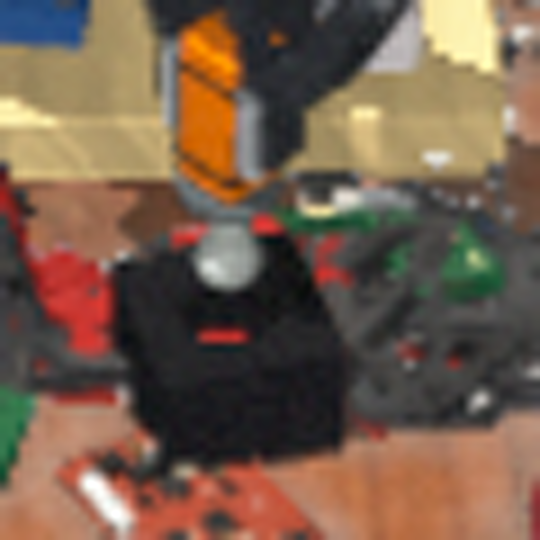

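{"fn": "step_arm", "kwargs": {
  "rows": [
    [[0,0,0],[-1.5,0,0.8],1],
    [[0,0,0],[-1.5,5,0.8],1],
    [[0,0,0],[-1.5,12,0.8],1],
    [[0,0,0],[-1.5,20,0.8],1],
    [[0,0,0],[-1.5,30,0.8],1],
    [[0,0,0],[-1.5,30,0.8],1]
  ]
}}

```text
time: 28.13
eef_pos: [0.5373, -0.1923, 0.0826]
tcp_rot: [-0.647, 0.287, -0.283, 0.647]
contact_force: [-0.6, 0.4, -1.4]
opening: 0.296
```

```bash
python3 -c "
from h import *
for i in range(2):
  rows((0.539,-.193,0.064),-47.5)
  im,d=viewer.read_camera('side')
save('s',im,'side16',(230,200,290,260),9)"
```

```text
t 28.13 p [ 0.5373 -0.1923  0.0826] yaw -47.48 tilt 0.32 | turn [ 0.1   0.02 -0.3 ] shift [ 1.8 18.6  0.8] F [-0.6  0.4 -1.4] op 0.296
t 28.18 p [ 0.5378 -0.1925  0.0836] yaw -47.48 tilt 0.25 | turn [ 0.08  0.02 -0.24] shift [ 1.2 19.6  0.6] F [ 1.   0.  -0.8] op 0.299
```

View pics/side16.png

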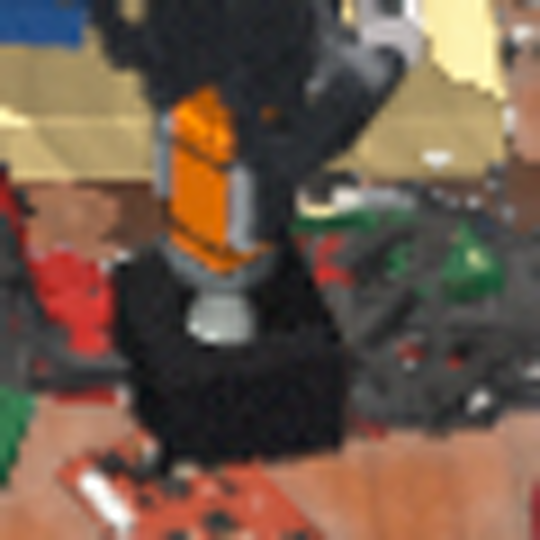

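{"fn": "step_arm", "kwargs": {
  "rows": [
    [[0,0,0],[0.8,6,0.3],1],
    [[0,0,0],[0.8,12,0.3],1],
    [[0,0,0],[0.8,17,0.3],1],
    [[0,0,0],[0.8,19,0.3],1],
    [[0,0,0],[0.8,19.5,0.3],1],
    [[0,0,0],[0.8,19.5,0.3],1]
  ]
}}

```text
time: 28.73
eef_pos: [0.5398, -0.1936, 0.0661]
tcp_rot: [-0.647, 0.285, -0.284, 0.647]
contact_force: [-0.6, -0.1, -0.6]
opening: 0.294
```

```bash
python3 -c "
from h import *
for i in range(2):
  rows((0.539,-.193,0.064),-47.5)
  im,d=viewer.read_camera('side')
save('s',im,'side17',(230,200,290,260),9)"
```

```text
t 28.73 p [ 0.5398 -0.1936  0.0661] yaw -47.47 tilt 0.03 | turn [ 0.01  0.03 -0.03] shift [-1.   2.1 -0.2] F [-0.6 -0.1 -0.6] op 0.294
t 28.78 p [ 0.54   -0.1937  0.0664] yaw -47.47 tilt 0.0 | turn [-0.    0.03  0.  ] shift [-1.2  2.4 -0.2] F [-0.2  0.4 -1. ] op 0.294
```

View pics/side17.png

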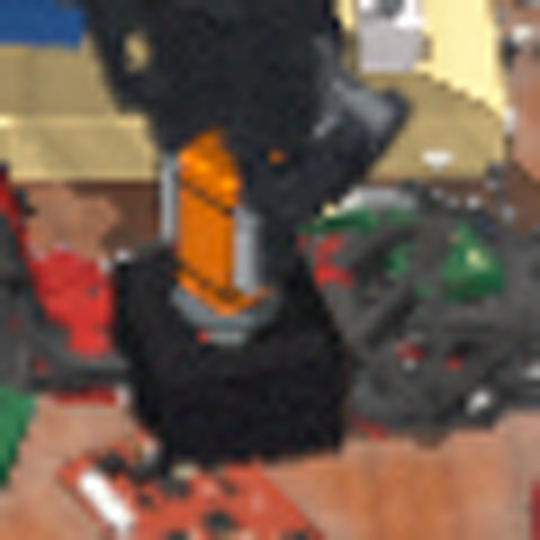

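{"fn": "step_arm", "kwargs": {
  "rows": [
    [[0,0,0],[-0.8,1.2,0],1],
    [[0,0,0],[-0.8,2.2,0],1],
    [[0,0,0],[-0.8,2.4,0],1],
    [[0,0,0],[-0.8,2.4,0],1]
  ]
}}

```text
time: 29.17
eef_pos: [0.5394, -0.1931, 0.0641]
tcp_rot: [-0.647, 0.285, -0.285, 0.647]
contact_force: [0.4, 0.6, -0.6]
opening: 0.296
```

{"fn": "step_arm", "kwargs": {
  "rows": [
    [[0,0,0],[-0.4,0,0],0.6],
    [[0,0,0],[-0.4,0,0],0.5],
    [[0,0,0],[-0.4,0,0],0.2],
    [[0,0,0],[-0.4,0,0],0],
    [[0,0,0],[-0.4,0,0],0],
    [[0,0,0],[-0.4,0,0],0],
    [[0,0,0],[-0.4,-30,0],0],
    [[0,0,0],[-0.4,-70,0],0],
    [[0,0,0],[-0.4,-100,0],0],
    [[0,0,0],[-0.4,-110,0],0]
  ]
}}

```text
time: 30.0
eef_pos: [0.5418, -0.1943, 0.1802]
tcp_rot: [0.648, -0.281, 0.288, -0.647]
contact_force: [0.0, -0.5, 0.9]
opening: 0.999
```

```bash
python3 -c "
from h import *
im,d=viewer.read_camera('side')
save('s',im,'side18',(220,190,290,260),8)
im,d=viewer.read_camera('top')
save('s',im,'top18',(95,150,345,270),3.2)
for p in panels(im): print('P',np.round(p,4))
for p in panels2(im):
    if .020<p[2]<.03 and p[3]<.03: print('B',np.round(p,4))
rows((0.539,-.193,0.064),-47.5)"
```

```text
P [ 0.462   0.2925  0.0892  0.0891 12.866 ]
P [ 0.4619  0.139   0.0871  0.0864 -1.006 ]
P [ 0.4544  0.0099  0.0879  0.0878 -7.5266]
B [0.455  0.0098 0.0232 0.0244]
B [0.4604 0.1392 0.0236 0.0243]
B [0.4623 0.2931 0.0229 0.0238]
t 30.1 p [ 0.5408 -0.1937  0.1772] yaw -47.47 tilt 0.37 | turn [-0.11  0.03  0.35] shift [ -2.4 113.2  -1. ] F [-0.5  0.5 -0.6] op 1.0
```

View pics/side18.png

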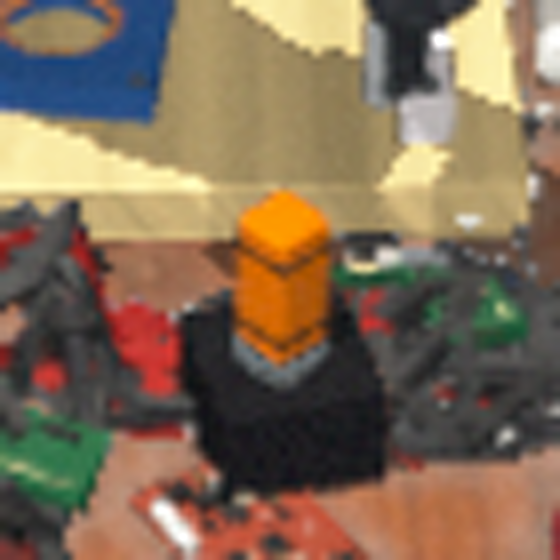

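View pics/top18.png

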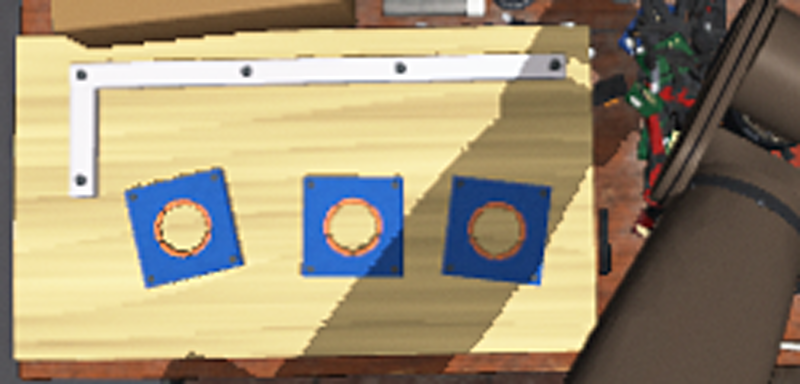

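```bash
python3 -c "
from h import *
rows((0.4694,.2606,0.11),-77.1)"
```

```text
t 30.1 p [ 0.5408 -0.1937  0.1772] yaw -47.47 tilt 0.37 | turn [-0.2  29.63  0.32] shift [-383.4   65.3  254.4] F [-0.5  0.5 -0.6] op 1.0
```

{"fn": "step_arm", "kwargs": {
  "rows": [
    [[0,3,0],[-35,0,23],0.46],
    [[0,7,0],[-70,5,46],0.46],
    [[0,11,0],[-105,10,70],0.46],
    [[0,15,0],[-140,15,93],0.46],
    [[0,19,0],[-175,20,116],0.46],
    [[0,23,0],[-210,25,139],0.46],
    [[0,26,0],[-245,30,163],0.46],
    [[0,29.6,0],[-280,40,186],0.46],
    [[0,29.6,0],[-315,50,209],0.46],
    [[0,29.6,0],[-350,60,232],0.46]
  ],
  "newtons": 25
}}

```text
time: 30.93
eef_pos: [0.4725, 0.2152, 0.1131]
tcp_rot: [0.554, -0.441, 0.44, -0.552]
contact_force: [0.2, -0.6, 0.9]
opening: 0.539
```

```bash
python3 -c "
from h import *
viewer.read_camera('top')
rows((0.4694,.2606,0.09),-77.1)"
```

```text
t 30.98 p [0.4694 0.2206 0.1109] yaw -76.85 tilt 0.49 | turn [ 0.43  0.25 -0.25] shift [-38.8  21.    9.2] F [-3.   2.6 -0.3] op 0.537
```

{"fn": "step_arm", "kwargs": {
  "rows": [
    [[0,0,0],[-36,16,9],0.46],
    [[0,0,0],[-36,18,9],0.46],
    [[0,0,0],[-36,18,9],0.46],
    [[0,0,0],[-36,18,9],0.46],
    [[0,0,0],[-36,18,9],0.46]
  ]
}}

```text
time: 31.4
eef_pos: [0.4753, 0.2499, 0.0973]
tcp_rot: [0.553, -0.441, 0.441, -0.552]
contact_force: [0.2, -1.0, 0.6]
opening: 0.538
```

```bash
python3 -c "
from h import *
im,d=viewer.read_camera('side')
save('s',im,'side19',(190,110,270,190),7)
im,d=viewer.read_camera('top')
save('s',im,'top19',(95,150,275,270),4)
rows((0.4694,.2606,0.033),-77.1)"
```

```text
t 31.5 p [0.4759 0.2498 0.0981] yaw -77.17 tilt 0.02 | turn [-0.02 -0.07  0.  ] shift [-12.   65.1  -4. ] F [-0.8  1.1  1.1] op 0.543
```

View pics/side19.png

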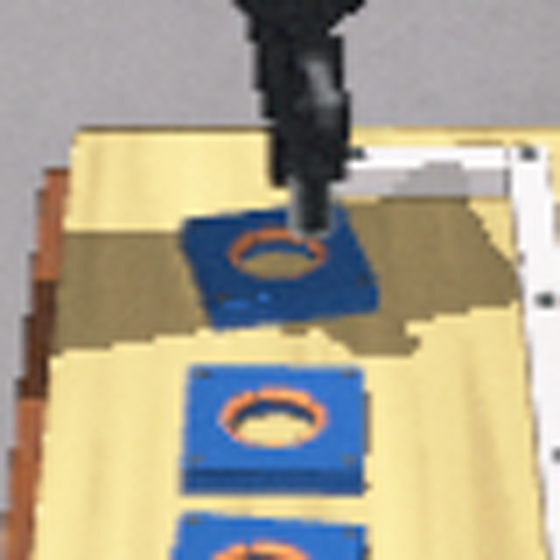

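View pics/top19.png

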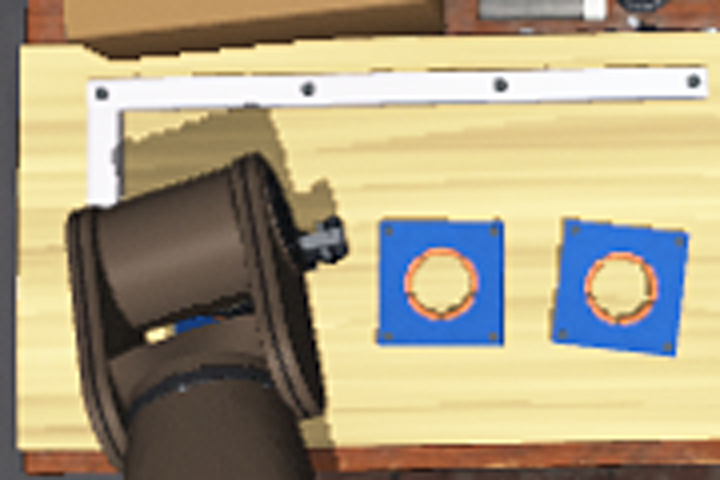

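{"fn": "step_arm", "kwargs": {
  "rows": [
    [[0,0,0],[-12,0,-4],0.46],
    [[0,0,0],[-12,15,-4],0.46],
    [[0,0,0],[-12,35,-4],0.46],
    [[0,0,0],[-12,35,-4],0.46],
    [[0,0,0],[-12,35,-4],0.46]
  ]
}}

```text
time: 31.92
eef_pos: [0.4679, 0.2614, 0.0623]
tcp_rot: [0.554, -0.441, 0.44, -0.552]
contact_force: [0.2, 1.0, -0.2]
opening: 0.54
```

```bash
python3 -c "
from h import *
im,d=viewer.read_camera('side')
save('s',im,'side20',(190,110,270,190),7)
rows((0.4694,.2606,0.033),-77.1)"
```

```text
t 31.97 p [0.4689 0.2617 0.0634] yaw -77.09 tilt 0.01 | turn [ 0.01  0.01 -0.01] shift [ 1.2 30.4  0.3] F [ 0.4 -0.3 -0.7] op 0.537
```

View pics/side20.png

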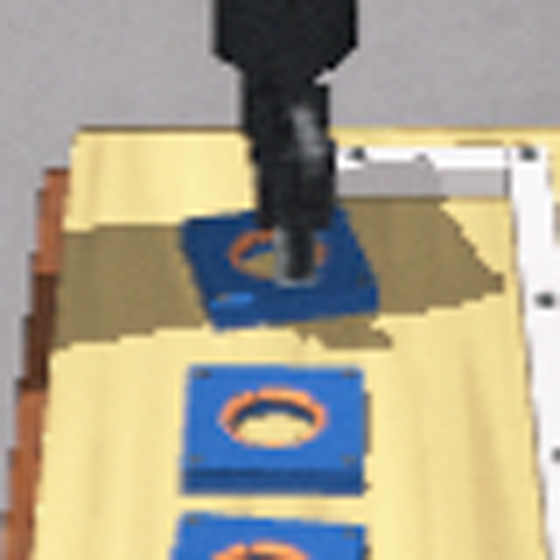

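Position fits; go down and close on the rim.

{"fn": "step_arm", "kwargs": {
  "rows": [
    [[0,0,0],[1.2,12,0],0.46],
    [[0,0,0],[1.2,24,0],0.46],
    [[0,0,0],[1.2,30,0],0.46],
    [[0,0,0],[1.2,30,0],0.46],
    [[0,0,0],[1.2,30,0],0.46]
  ]
}}

```text
time: 32.38
eef_pos: [0.4687, 0.2602, 0.0321]
tcp_rot: [0.554, -0.441, 0.44, -0.553]
contact_force: [-0.5, -0.1, -0.1]
opening: 0.542
```

```bash
python3 -c "
from h import *
im,d=viewer.read_camera('side')
save('s',im,'side21',(190,110,270,190),7)
rows((0.4694,.2606,0.033),-77.1)"
```

```text
t 32.43 p [0.4692 0.2604 0.0327] yaw -77.08 tilt 0.03 | turn [0.03 0.02 0.  ] shift [-0.1 -0.3  0.3] F [ 0.2 -0.   0.2] op 0.54
```

View pics/side21.png

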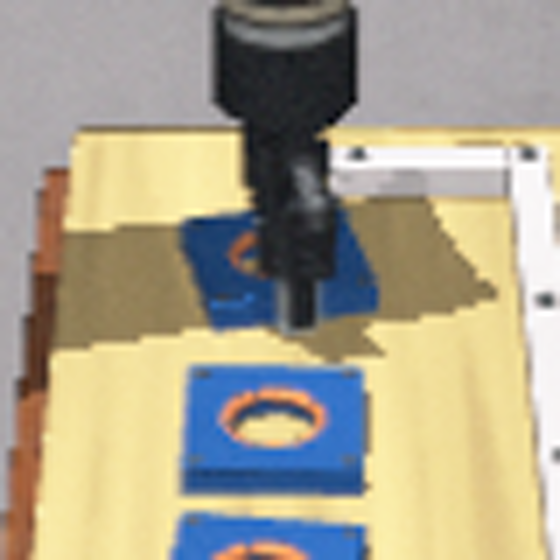

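{"fn": "step_arm", "kwargs": {
  "rows": [
    [[0,0,0],[0,0,0],0.6],
    [[0,0,0],[0,0,0],0.7],
    [[0,0,0],[0,0,0],0.8],
    [[0,0,0],[0,0,0],0.9],
    [[0,0,0],[0,0,0],1],
    [[0,0,0],[0,0,0],1]
  ],
  "newtons": 25
}}

```text
time: 32.93
eef_pos: [0.47, 0.2606, 0.0337]
tcp_rot: [-0.552, 0.44, -0.441, 0.554]
contact_force: [0.0, -0.3, 4.0]
opening: 0.289
```

```bash
python3 -c "
from h import *
im,d=viewer.read_camera('side')
save('s',im,'side22',(190,110,270,190),7)
rows((0.544-.0,.323-.033,0.033),-90)"
```

```text
t 32.98 p [0.47   0.2606 0.0337] yaw -77.09 tilt 0.1 | turn [-0.1  12.91 -0.02] shift [-12.1   0.9  78.7] F [0.3 0.1 5.3] op 0.289
```

View pics/side22.png

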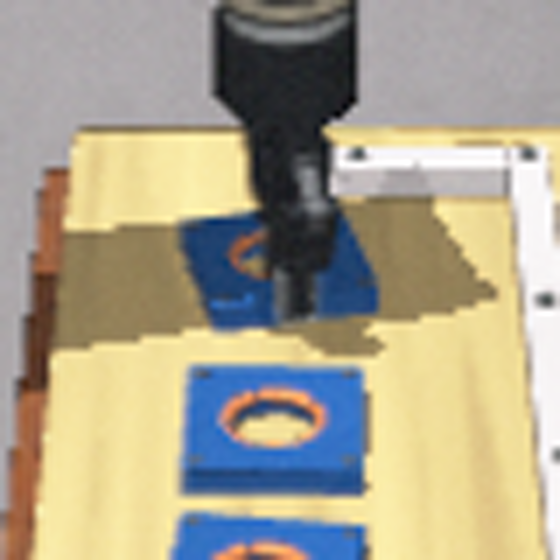

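{"fn": "step_arm", "kwargs": {
  "rows": [
    [[0,1.5,0],[0,0,4],1],
    [[0,4,0],[-1,0,12],1],
    [[0,6.5,0],[-2,0,20],1],
    [[0,9,0],[-4,0,28],1],
    [[0,11.5,0],[-5,0,36],1],
    [[0,12.8,0],[-6,0,44],1],
    [[0,12.8,0],[-7,0,52],1],
    [[0,12.8,0],[-8,0,60],1],
    [[0,12.8,0],[-9,0,66],1],
    [[0,12.8,0],[-9,0,70],1]
  ]
}}

```text
time: 33.82
eef_pos: [0.5326, 0.2844, 0.0336]
tcp_rot: [0.505, -0.5, 0.497, -0.498]
contact_force: [-11.0, -3.0, 15.6]
opening: 0.291
```

```bash
python3 -c "
from h import *
im,d=viewer.read_camera('side')
save('s',im,'side23',(190,110,270,190),7)
im,d=viewer.read_camera('top')
save('s',im,'top23',(95,150,275,270),4)
rows((0.544-.0,.323-.033,0.033),-89.9)"
```

```text
t 33.92 p [0.5335 0.2846 0.0336] yaw -89.72 tilt 0.41 | turn [0.38 0.18 0.15] shift [-5.4  0.6 10.5] F [-7.3 -1.7 10.9] op 0.29
```

View pics/side23.png

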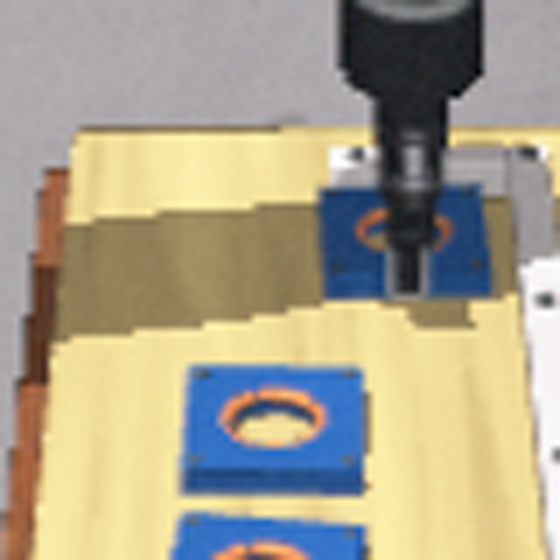

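View pics/top23.png

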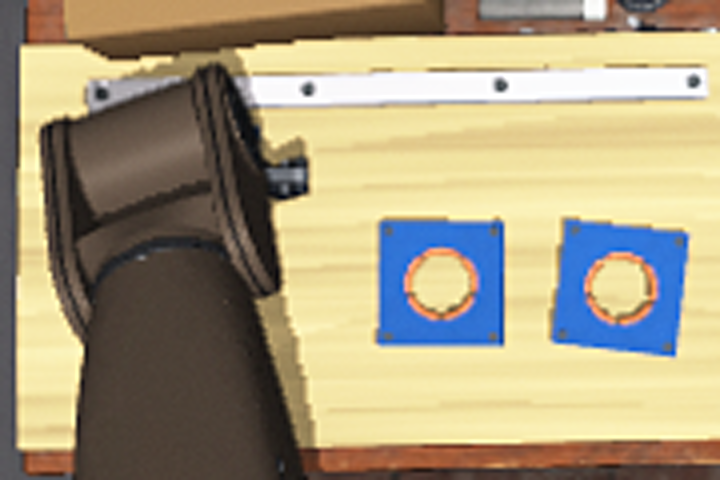

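{"fn": "step_arm", "kwargs": {
  "rows": [
    [[0,0,0],[0,-0.8,4],1],
    [[0,0,0],[0,-0.8,8],1],
    [[0,0,0],[0,-0.8,11],1],
    [[0,0,0],[0,-0.8,13],1],
    [[0,0,0],[0,-0.8,13],1]
  ]
}}

```text
time: 34.33
eef_pos: [0.5457, 0.285, 0.0337]
tcp_rot: [0.504, -0.5, 0.497, -0.499]
contact_force: [-7.0, -0.7, 8.1]
opening: 0.289
```

{"fn": "step_arm", "kwargs": {
  "rows": [
    [[0,0,0],[-2,0,0],1],
    [[0,0,0],[-4,0,0],1],
    [[0,0,0],[-5,0,0],1],
    [[0,0,0],[-5,0,0],1]
  ]
}}

```text
time: 34.67
eef_pos: [0.5471, 0.2882, 0.0337]
tcp_rot: [0.504, -0.499, 0.499, -0.499]
contact_force: [-3.4, -6.2, 6.2]
opening: 0.292
```

```bash
python3 -c "
from h import *
im,d=viewer.read_camera('side')
save('s',im,'side24',(200,110,270,180),8)
rows((0.544-.0,.323-.033,0.033),-89.9)"
```

```text
t 34.72 p [0.5471 0.2882 0.0337] yaw -89.71 tilt 0.36 | turn [0.24 0.19 0.27] shift [-1.8  0.7 -3.1] F [-3.4 -5.   5. ] op 0.291
```

View pics/side24.png

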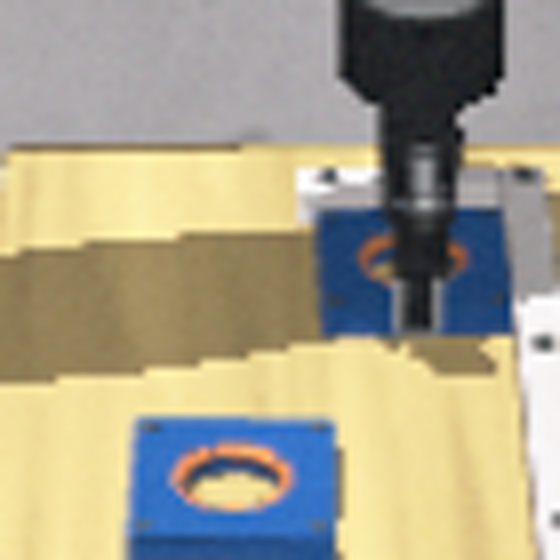

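{"fn": "step_arm", "kwargs": {
  "rows": [
    [[0,0,0],[0,0,2],1],
    [[0,0,0],[0,0,4],1],
    [[0,0,0],[0,0,4],1]
  ]
}}

```text
time: 34.97
eef_pos: [0.5476, 0.2882, 0.0336]
tcp_rot: [0.506, -0.501, 0.497, -0.496]
contact_force: [-12.4, -6.7, 13.8]
opening: 0.289
```

{"fn": "step_arm", "kwargs": {
  "rows": [
    [[0,0,0],[-2,0,0],1],
    [[0,0,0],[-4,0,0],1],
    [[0,0,0],[-4,0,0],1]
  ]
}}

```text
time: 35.22
eef_pos: [0.5475, 0.2895, 0.0335]
tcp_rot: [0.508, -0.5, 0.498, -0.494]
contact_force: [-13.3, -14.3, 15.9]
opening: 0.286
```

{"fn": "step_arm", "kwargs": {
  "rows": [
    [[0,0,0],[0,0,-1.5],0.7],
    [[0,0,0],[0,0,-3],0.55],
    [[0,0,0],[0,0,-3],0.46],
    [[0,0,0],[0,0,-3],0.46],
    [[0,0,0],[0,-20,-3],0.46],
    [[0,0,0],[0,-50,-3],0.46],
    [[0,0,0],[30,-70,-30],0.46],
    [[0,0,0],[60,-70,-60],0.46],
    [[0,0,0],[95,-70,-80],0.46],
    [[0,0,0],[130,-70,-80],0.46]
  ]
}}

```text
time: 36.05
eef_pos: [0.4688, 0.1637, 0.103]
tcp_rot: [0.502, -0.499, 0.498, -0.501]
contact_force: [1.4, 0.1, -0.7]
opening: 0.539
```

```bash
python3 -c "
from h import *
im,d=viewer.read_camera('side')
save('s',im,'side25',(190,110,270,190),7)
im,d=viewer.read_camera('top')
save('s',im,'top25',(95,150,275,270),4)
for p in panels(im): print('P',np.round(p,4))
rows((0.544-.0,.323-.033,0.033),-89.9)"
```

```text
P [ 0.5462  0.3202  0.0853  0.0882 -0.0581]
P [ 0.4548  0.0101  0.0886  0.0884 -7.5266]
t 36.15 p [0.4716 0.1607 0.1034] yaw -90.06 tilt 0.07 | turn [ 0.04 -0.16  0.06] shift [-129.5   70.2   72.3] F [0.6 0.5 0.5] op 0.543
```

View pics/side25.png

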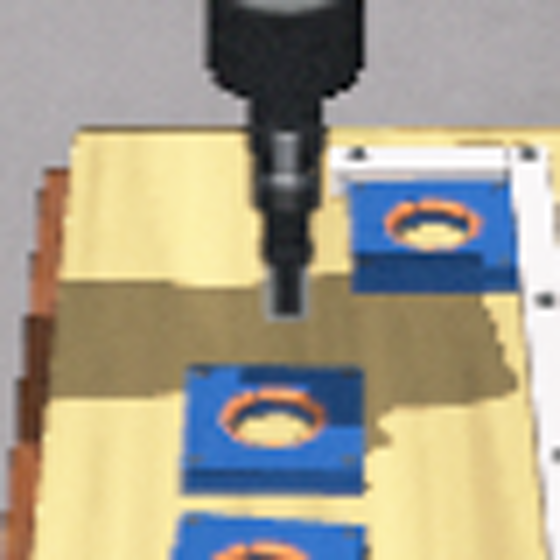

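View pics/top25.png

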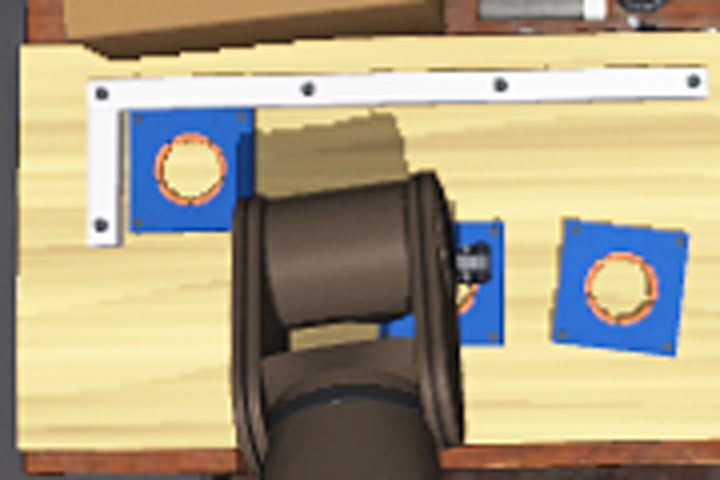

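```bash
python3 -c "
from h import *
viewer.read_camera('side')
rows((0.4604,.106,0.065),-91)"
```

```text
t 36.2 p [0.4725 0.1623 0.1038] yaw -90.04 tilt 0.03 | turn [-0.02  0.96 -0.01] shift [ 56.3  38.8 -12.1] F [0.  0.3 0.4] op 0.539
```

{"fn": "step_arm", "kwargs": {
  "rows": [
    [[0,0.5,0],[20,5,-5],0.46],
    [[0,1,0],[40,10,-12],0.46],
    [[0,1,0],[56,20,-12],0.46],
    [[0,1,0],[56,36,-12],0.46],
    [[0,1,0],[56,36,-12],0.46],
    [[0,1,0],[56,36,-12],0.46],
    [[0,1,0],[56,36,-12],0.46]
  ]
}}

```text
time: 36.78
eef_pos: [0.4615, 0.1086, 0.0683]
tcp_rot: [0.496, -0.503, 0.504, -0.497]
contact_force: [-0.4, -0.1, -0.0]
opening: 0.538
```

```bash
python3 -c "
from h import *
im,d=viewer.read_camera('top')
for p in panels(im): print('P',np.round(p,4))
im,d=viewer.read_camera('side')
save('s',im,'side26',(190,110,270,190),7)
rows((0.4604,.106,0.0335),-91)"
```

```text
P [ 0.546   0.3203  0.0853  0.0885 -0.0799]
P [ 0.4548  0.0101  0.0886  0.0884 -7.5266]
t 36.88 p [0.4618 0.1085 0.0687] yaw -90.8 tilt 0.1 | turn [-0.1   0.2  -0.01] shift [ 2.5 35.2 -1.4] F [ 0.3 -0.5  0.7] op 0.542
```

View pics/side26.png

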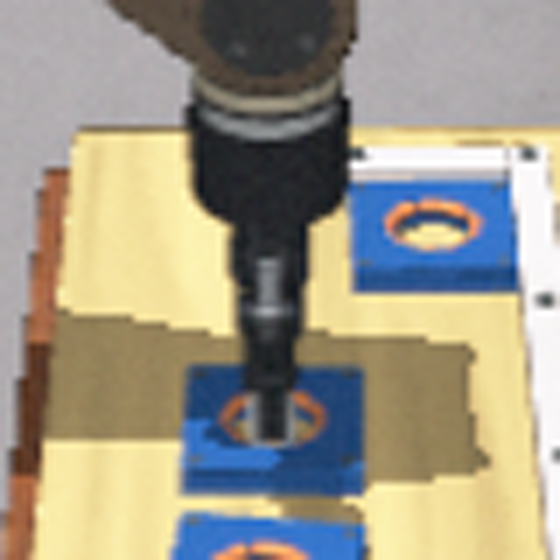

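{"fn": "step_arm", "kwargs": {
  "rows": [
    [[0,0,0],[2.3,8,-1.4],0.46],
    [[0,0,0],[2.3,18,-1.4],0.46],
    [[0,0,0],[2.3,28,-1.4],0.46],
    [[0,0,0],[2.3,34.5,-1.4],0.46],
    [[0,0,0],[2.3,34.5,-1.4],0.46],
    [[0,0,0],[2.3,34.5,-1.4],0.46]
  ]
}}

```text
time: 37.38
eef_pos: [0.4587, 0.1054, 0.0323]
tcp_rot: [-0.497, 0.504, -0.503, 0.496]
contact_force: [-0.1, 0.1, 0.0]
opening: 0.539
```

```bash
python3 -c "
from h import *
im,d=viewer.read_camera('side')
save('s',im,'side27',(190,110,270,190),7)
rows((0.4604,.106,0.0335),-91)"
```

```text
t 37.43 p [0.4593 0.1054 0.0329] yaw -90.88 tilt 0.04 | turn [0.04 0.12 0.  ] shift [-0.6 -0.6  1.1] F [-0.6 -0.   0.1] op 0.538
```

View pics/side27.png

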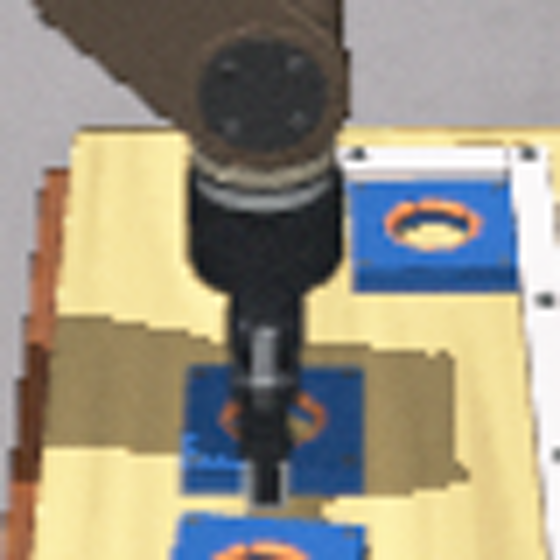

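{"fn": "step_arm", "kwargs": {
  "rows": [
    [[0,0,0],[0,-0.8,0.5],0.6],
    [[0,0,0],[0,-0.8,0.5],0.7],
    [[0,0,0],[0,-0.8,0.5],0.8],
    [[0,0,0],[0,-0.8,0.5],0.9],
    [[0,0,0],[0,-0.8,0.5],1],
    [[0,0,0],[0,-0.8,0.5],1]
  ],
  "newtons": 25
}}

```text
time: 37.93
eef_pos: [0.4607, 0.1054, 0.0349]
tcp_rot: [0.496, -0.503, 0.504, -0.497]
contact_force: [-0.6, -0.6, 4.7]
opening: 0.293
```

{"fn": "step_arm", "kwargs": {
  "rows": [
    [[0,-0.3,0],[-4,0,4],1],
    [[0,-1,0],[-12,0,12],1],
    [[0,-1,0],[-20,0,20],1],
    [[0,-1,0],[-29,0,29],1],
    [[0,-1,0],[-38,0,38],1],
    [[0,-1,0],[-47,0,47],1],
    [[0,-1,0],[-56,0,56],1],
    [[0,-1,0],[-64,0,64],1],
    [[0,-1,0],[-72,0,71],1],
    [[0,-1,0],[-78,0,77],1]
  ]
}}

```text
time: 38.77
eef_pos: [0.5372, 0.181, 0.0348]
tcp_rot: [0.504, -0.499, 0.499, -0.499]
contact_force: [-7.6, -7.8, 12.8]
opening: 0.292
```

```bash
python3 -c "
from h import *
im,d=viewer.read_camera('side')
save('s',im,'side28',(190,110,270,190),7)
im,d=viewer.read_camera('top')
save('s',im,'top28',(95,150,275,270),4)
rows((0.545,.197,0.0335),-89.9)"
```

```text
t 38.87 p [0.5387 0.1822 0.0349] yaw -89.76 tilt 0.09 | turn [0.03 0.14 0.09] shift [-14.8   1.4   6.4] F [-2.2 -1.6  6.8] op 0.291
```

View pics/side28.png

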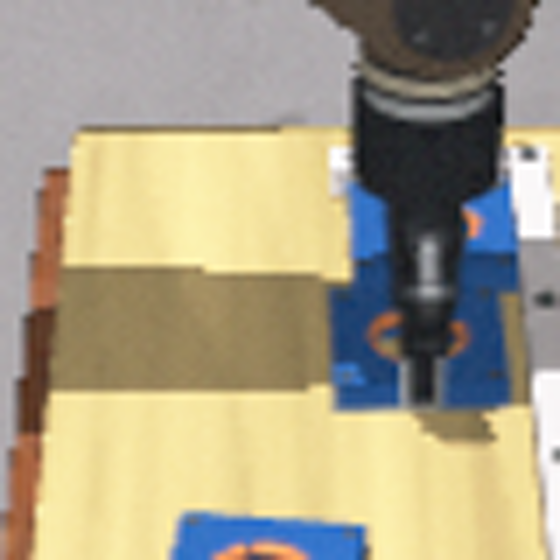

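View pics/top28.png

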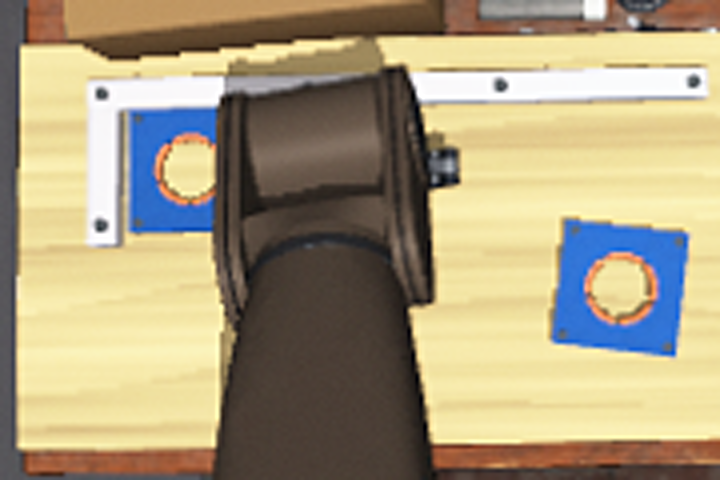

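{"fn": "step_arm", "kwargs": {
  "rows": [
    [[0,0,0],[0,0,4],1],
    [[0,0,0],[0,0,8],1],
    [[0,0,0],[-4,0,11],1],
    [[0,0,0],[-8,0,11],1],
    [[0,0,0],[-12,0,11],1],
    [[0,0,0],[-15,0,11],1],
    [[0,0,0],[-17,0,11],1],
    [[0,0,0],[-17,0,11],1]
  ]
}}

```text
time: 39.53
eef_pos: [0.548, 0.196, 0.0347]
tcp_rot: [0.504, -0.498, 0.499, -0.498]
contact_force: [-5.4, -11.5, 10.3]
opening: 0.291
```

```bash
python3 -c "
from h import *
rows((0.545,.200,0.0335),-89.9)
im,d=viewer.read_camera('side')
save('s',im,'side29',(210,110,280,180),8)"
```

```text
t 39.53 p [0.548  0.196  0.0347] yaw -89.71 tilt 0.52 | turn [0.27 0.19 0.44] shift [-4.1  1.1 -3. ] F [ -5.4 -11.5  10.3] op 0.291
```

View pics/side29.png

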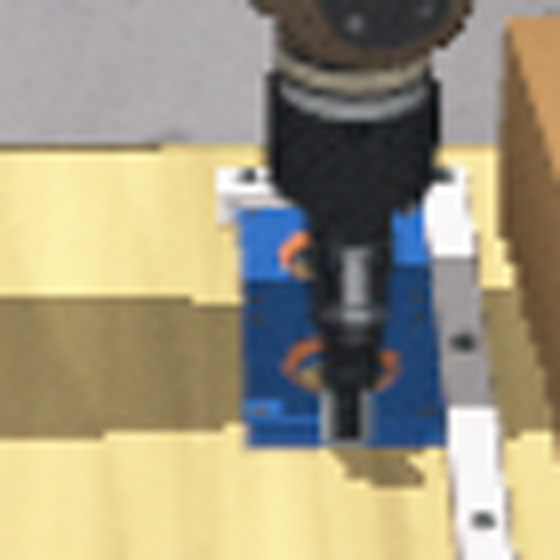

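{"fn": "step_arm", "kwargs": {
  "rows": [
    [[0,0,0],[0,0,2],1],
    [[0,0,0],[-2,0,3],1],
    [[0,0,0],[-4,0,3],1],
    [[0,0,0],[-6,0,3],1],
    [[0,0,0],[-6,0,3],1],
    [[0,0,0],[-6,0,3],1]
  ]
}}

```text
time: 40.08
eef_pos: [0.548, 0.1984, 0.0345]
tcp_rot: [0.509, -0.498, 0.498, -0.494]
contact_force: [-14.0, -22.0, 18.8]
opening: 0.29
```

```bash
python3 -c "
from h import *
viewer.read_camera('side')
rows((0.545,.200,0.0335),-89.9)"
```

```text
t 40.13 p [0.548  0.1984 0.0345] yaw -89.58 tilt 1.23 | turn [0.85 0.32 0.9 ] shift [-1.7  1.  -3. ] F [-12.4 -22.   18.7] op 0.294
```

{"fn": "step_arm", "kwargs": {
  "rows": [
    [[0,0,0],[-2,0,-1],1],
    [[0,0,0],[-4,0,-2],1],
    [[0,0,0],[-4,0,-2],1],
    [[0,0,0],[-4,0,-2],1]
  ]
}}

```text
time: 40.47
eef_pos: [0.548, 0.2033, 0.0345]
tcp_rot: [0.507, -0.497, 0.499, -0.496]
contact_force: [-8.5, -19.3, 14.0]
opening: 0.288
```

{"fn": "step_arm", "kwargs": {
  "rows": [
    [[0,0,0],[-2,0,0],1],
    [[0,0,0],[-3,0,0],1],
    [[0,0,0],[-3,0,0],1]
  ]
}}

```text
time: 40.72
eef_pos: [0.548, 0.2059, 0.0345]
tcp_rot: [0.508, -0.497, 0.5, -0.496]
contact_force: [-7.6, -21.0, 15.2]
opening: 0.292
```

```bash
python3 -c "
from h import *
im,d=viewer.read_camera('side')
save('s',im,'side30',(210,110,280,180),8)
rows((0.545,.200,0.0335),-89.9)"
```

```text
t 40.77 p [0.548  0.2058 0.0345] yaw -89.6 tilt 0.96 | turn [0.52 0.3  0.81] shift [ 5.8  1.1 -3. ] F [ -8.3 -20.3  14.6] op 0.291
```

View pics/side30.png

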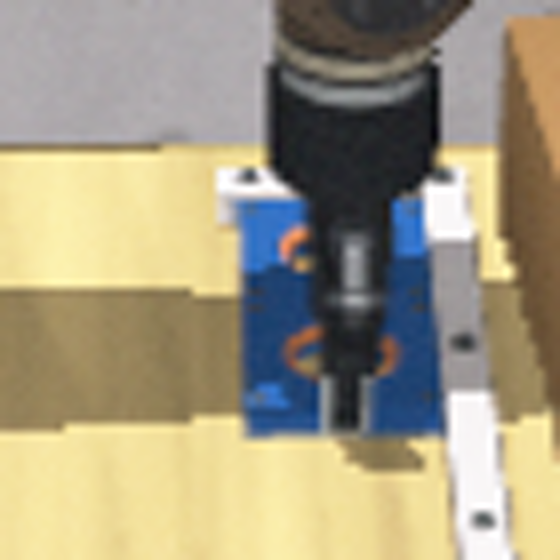

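{"fn": "step_arm", "kwargs": {
  "rows": [
    [[0,0,0],[-2,-0.5,0],1],
    [[0,0,0],[-3,-0.5,0],1],
    [[0,0,0],[-3,-0.5,0],1],
    [[0,0,0],[-3,-0.5,0],1]
  ]
}}

```text
time: 41.1
eef_pos: [0.548, 0.2072, 0.0345]
tcp_rot: [0.509, -0.496, 0.5, -0.495]
contact_force: [-7.5, -25.6, 13.1]
opening: 0.291
```

{"fn": "step_arm", "kwargs": {
  "rows": [
    [[0,0,0],[-2,0,0],1],
    [[0,0,0],[-2,0,0],1],
    [[0,0,0],[-2,0,0],1]
  ]
}}

```text
time: 41.35
eef_pos: [0.5479, 0.2072, 0.0345]
tcp_rot: [0.51, -0.495, 0.5, -0.494]
contact_force: [-6.8, -32.6, 14.7]
opening: 0.294
```

Stalled at the stop. Back off the command, release and go up.

{"fn": "step_arm", "kwargs": {
  "rows": [
    [[0,0,0],[2,0,-1],1],
    [[0,0,0],[4,0,-2],0.85],
    [[0,0,0],[5,0,-2],0.6],
    [[0,0,0],[5,0,-2],0.46],
    [[0,0,0],[5,0,-2],0.46],
    [[0,0,0],[5,-20,-2],0.46],
    [[0,0,0],[5,-50,-2],0.46],
    [[0,0,0],[35,-70,-20],0.46],
    [[0,0,0],[70,-70,-40],0.46],
    [[0,0,0],[105,-70,-40],0.46]
  ]
}}

```text
time: 42.18
eef_pos: [0.5081, 0.113, 0.1053]
tcp_rot: [-0.501, 0.498, -0.498, 0.502]
contact_force: [1.2, -0.2, -0.6]
opening: 0.538
```

{"fn": "step_arm", "kwargs": {
  "rows": [
    [[0,0,0],[40,0,0],0.46],
    [[0,0,0],[75,0,0],0.46],
    [[0,0,0],[110,0,0],0.46],
    [[0,0,0],[110,0,0],0.46]
  ]
}}

```text
time: 42.52
eef_pos: [0.511, -0.0018, 0.1048]
tcp_rot: [0.5, -0.5, 0.501, -0.499]
contact_force: [0.2, -0.4, -0.4]
opening: 0.543
```

```bash
python3 -c "
from h import *
im,d=viewer.read_camera('side')
save('s',im,'side31',(190,110,290,210),6)
im,d=viewer.read_camera('top')
save('s',im,'top31',(95,150,275,270),4)
for p in panels(im): print('P',np.round(p,4))
rows((0.545,.200,0.0335),-89.9)
m=mask(im,(100,120,80),(125,255,255));
for c in cv2.findContours(m,0,1)[0]:
    if cv2.contourArea(c)>200: w=cast('top',c.reshape(-1,2),.046); print(w.min(0),w.max(0))"
```

```text
t 42.62 p [0.5105 0.0018 0.1044] yaw -90.0 tilt 0.04 | turn [ 0.   -0.1  -0.04] shift [-198.2   71.1   34.5] F [ 0.5 -0.   0.1] op 0.542
[0.5014881  0.19332356 0.046     ] [0.59035038 0.37172606 0.046     ]
```

View pics/side31.png

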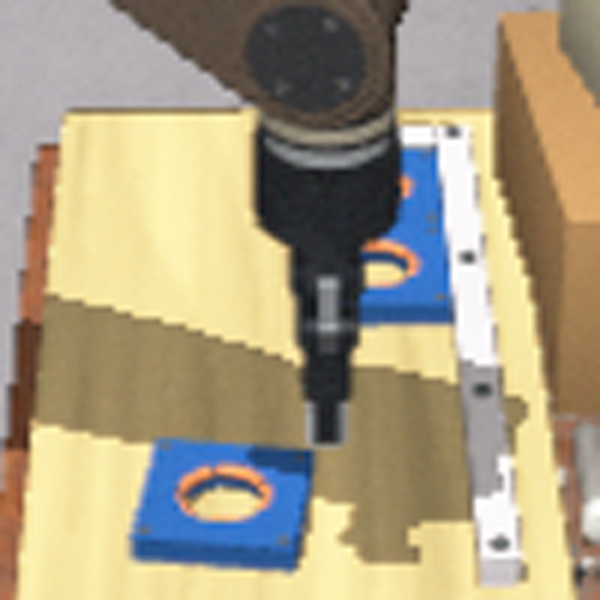

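View pics/top31.png

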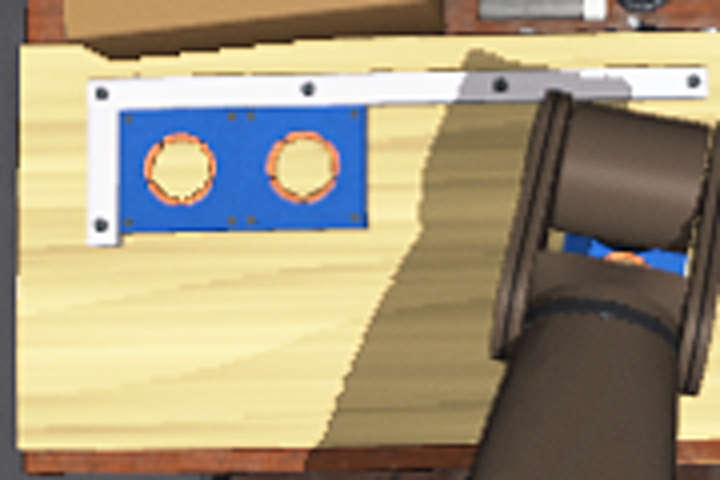

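```bash
python3 -c "
from h import *
rows((0.4507,-.0228,0.075),-97.5)"
```

```text
t 42.62 p [0.5105 0.0018 0.1044] yaw -90.0 tilt 0.04 | turn [ 0.01  7.5  -0.04] shift [ 24.6  29.4 -59.8] F [ 0.5 -0.   0.1] op 0.542
```

{"fn": "step_arm", "kwargs": {
  "rows": [
    [[0,2.5,0],[10,0,-20],0.46],
    [[0,5,0],[18,5,-40],0.46],
    [[0,7.5,0],[22,12,-59],0.46],
    [[0,7.5,0],[22,26,-59],0.46],
    [[0,7.5,0],[22,26,-59],0.46],
    [[0,7.5,0],[22,26,-59],0.46],
    [[0,7.5,0],[22,26,-59],0.46]
  ]
}}

```text
time: 43.2
eef_pos: [0.4524, -0.019, 0.0791]
tcp_rot: [0.467, -0.53, 0.531, -0.468]
contact_force: [-0.0, -0.5, 0.1]
opening: 0.543
```

```bash
python3 -c "
from h import *
im,d=viewer.read_camera('side')
save('s',im,'side32',(190,130,280,220),6)
rows((0.4507,-.0228,0.034),-97.5)"
```

```text
t 43.25 p [ 0.4526 -0.0193  0.0794] yaw -97.28 tilt 0.09 | turn [-0.09  0.22  0.  ] shift [ 3.7 45.4 -1.6] F [ 0.3 -1.1 -0.4] op 0.543
```

View pics/side32.png

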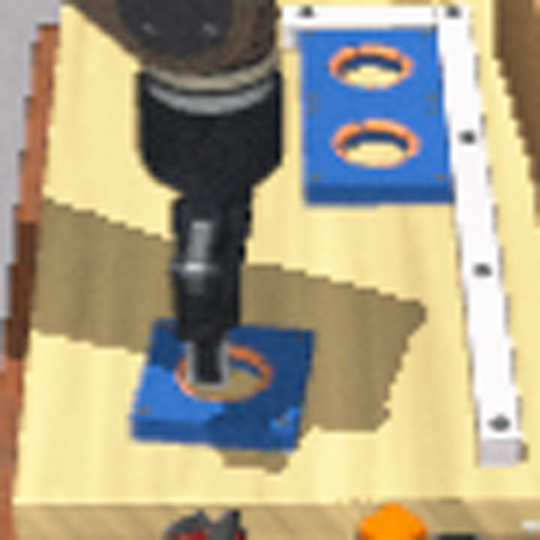

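{"fn": "step_arm", "kwargs": {
  "rows": [
    [[0,0,0],[3.2,10,-1],0.46],
    [[0,0,0],[3.2,22,-1],0.46],
    [[0,0,0],[3.2,34,-1],0.46],
    [[0,0,0],[3.2,43.5,-1],0.46],
    [[0,0,0],[3.2,43.5,-1],0.46],
    [[0,0,0],[3.2,43.5,-1],0.46]
  ]
}}

```text
time: 43.75
eef_pos: [0.4498, -0.0229, 0.0344]
tcp_rot: [-0.467, 0.532, -0.531, 0.467]
contact_force: [-0.9, -0.3, 0.5]
opening: 0.538
```

```bash
python3 -c "
from h import *
im,d=viewer.read_camera('side')
save('s',im,'side33',(190,130,280,220),6)
rows((0.4507,-.0228,0.034),-97.5)"
```

```text
t 43.8 p [ 0.4504 -0.023   0.0351] yaw -97.37 tilt 0.0 | turn [ 0.    0.13 -0.  ] shift [-0.3  1.1  0.3] F [ 0.  -1.1  0.4] op 0.54
```

View pics/side33.png

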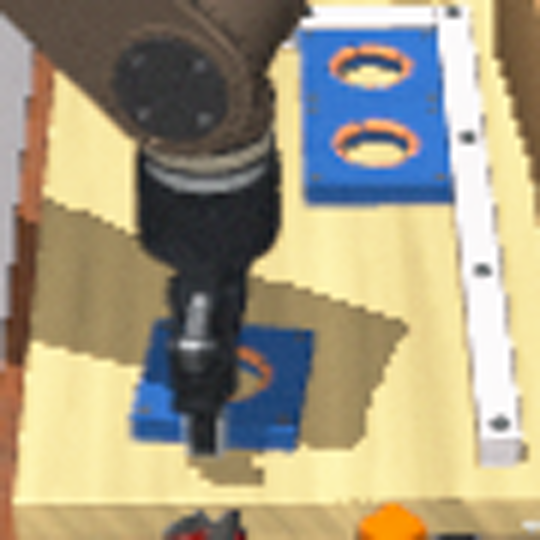

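{"fn": "step_arm", "kwargs": {
  "rows": [
    [[0,0,0],[0,0,0],0.6],
    [[0,0,0],[0,0,0],0.7],
    [[0,0,0],[0,0,0],0.8],
    [[0,0,0],[0,0,0],0.9],
    [[0,0,0],[0,0,0],1],
    [[0,0,0],[0,0,0],1]
  ],
  "newtons": 25
}}

```text
time: 44.3
eef_pos: [0.4509, -0.0233, 0.036]
tcp_rot: [0.467, -0.531, 0.532, -0.467]
contact_force: [-0.8, -0.5, 4.6]
opening: 0.296
```

{"fn": "step_arm", "kwargs": {
  "rows": [
    [[0,-0.5,0],[-5,0,3],1],
    [[0,-2,0],[-16,0,10],1],
    [[0,-3.5,0],[-28,0,17],1],
    [[0,-5,0],[-40,0,25],1],
    [[0,-6.5,0],[-52,0,32],1],
    [[0,-7.5,0],[-64,0,40],1],
    [[0,-7.5,0],[-77,0,48],1],
    [[0,-7.5,0],[-90,0,56],1],
    [[0,-7.5,0],[-103,0,64],1],
    [[0,-7.5,0],[-112,0,70],1]
  ]
}}

```text
time: 45.13
eef_pos: [0.534, 0.0783, 0.036]
tcp_rot: [0.503, -0.498, 0.499, -0.5]
contact_force: [-7.0, -6.8, 9.2]
opening: 0.289
```

```bash
python3 -c "
from h import *
im,d=viewer.read_camera('side')
save('s',im,'side34',(190,120,280,210),6)
im,d=viewer.read_camera('top')
save('s',im,'top34',(95,150,275,270),4)
rows((0.548,.115,0.034),-89.8)"
```

```text
t 45.23 p [0.5354 0.0796 0.036 ] yaw -89.77 tilt 0.12 | turn [-0.12  0.03  0.02] shift [-35.3   2.   12.7] F [0.3 0.9 4.8] op 0.292
```

View pics/side34.png

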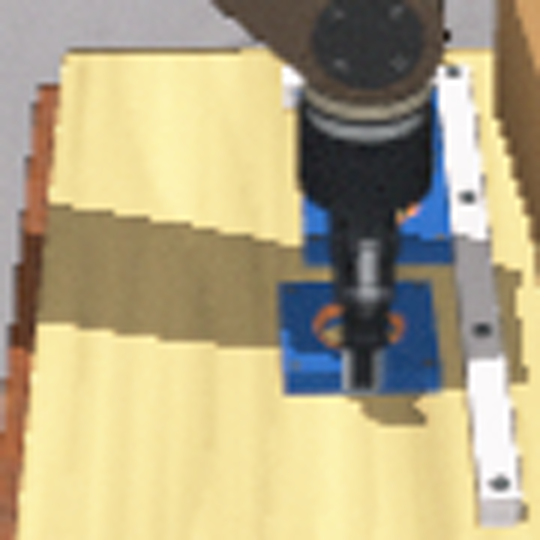

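{"fn": "step_arm", "kwargs": {
  "rows": [
    [[0,0,0],[-2,0,5],1],
    [[0,0,0],[-6,0,10],1],
    [[0,0,0],[-12,0,13],1],
    [[0,0,0],[-18,0,15],1],
    [[0,0,0],[-24,0,16],1],
    [[0,0,0],[-30,0,16],1],
    [[0,0,0],[-34,0,16],1],
    [[0,0,0],[-36,0,16],1],
    [[0,0,0],[-36,0,16],1]
  ]
}}

```text
time: 45.98
eef_pos: [0.5476, 0.1103, 0.0359]
tcp_rot: [0.506, -0.498, 0.499, -0.497]
contact_force: [-11.2, -16.7, 15.0]
opening: 0.293
```

```bash
python3 -c "
from h import *
im,d=viewer.read_camera('side')
save('s',im,'side35',(200,120,280,200),7)
rows((0.548,.115,0.034),-89.8)"
```

```text
t 46.03 p [0.5476 0.1103 0.0359] yaw -89.73 tilt 0.73 | turn [0.48 0.07 0.55] shift [-4.7  1.9  0.5] F [-10.8 -17.   13.9] op 0.287
```

View pics/side35.png

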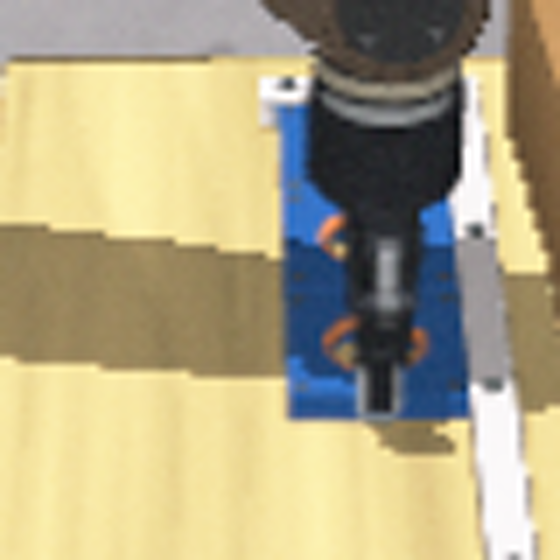

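Close the last gap, easing the rail pressure a little.

{"fn": "step_arm", "kwargs": {
  "rows": [
    [[0,0,0],[-2,-0.4,-1],1],
    [[0,0,0],[-4,-0.4,-2],1],
    [[0,0,0],[-6,-0.4,-2],1],
    [[0,0,0],[-6,-0.4,-2],1],
    [[0,0,0],[-6,-0.4,-2],1]
  ]
}}

```text
time: 46.45
eef_pos: [0.5475, 0.1169, 0.036]
tcp_rot: [0.504, -0.497, 0.5, -0.499]
contact_force: [-3.7, -14.1, 7.7]
opening: 0.287
```

{"fn": "step_arm", "kwargs": {
  "rows": [
    [[0,0,0],[-2,0,0],1],
    [[0,0,0],[-2,0,0],1],
    [[0,0,0],[-2,0,0],1]
  ]
}}

```text
time: 46.7
eef_pos: [0.5475, 0.1171, 0.036]
tcp_rot: [0.505, -0.496, 0.501, -0.498]
contact_force: [-4.1, -20.7, 7.6]
opening: 0.292
```

{"fn": "step_arm", "kwargs": {
  "rows": [
    [[0,0,0],[-1,0,2],1],
    [[0,0,0],[-1,0,3],1],
    [[0,0,0],[0,0,1],1],
    [[0,0,0],[2,0,0],0.85],
    [[0,0,0],[3,0,0],0.6],
    [[0,0,0],[3,0,0],0.46],
    [[0,0,0],[3,0,0],0.46],
    [[0,0,0],[3,-20,0],0.46],
    [[0,0,0],[3,-55,0],0.46],
    [[0,0,0],[20,-90,-20],0.46]
  ]
}}

```text
time: 47.53
eef_pos: [0.5299, 0.1056, 0.1242]
tcp_rot: [-0.501, 0.499, -0.499, 0.502]
contact_force: [1.0, -0.5, 1.1]
opening: 0.541
```

{"fn": "step_arm", "kwargs": {
  "rows": [
    [[0,0,0],[40,-40,0],0.2],
    [[0,0,0],[75,-70,0],0],
    [[0,0,0],[110,-90,0],0],
    [[0,0,0],[145,-90,-10],0],
    [[0,0,0],[180,-90,-20],0],
    [[0,0,0],[215,-90,-30],0],
    [[0,0,0],[250,-90,-40],0],
    [[0,0,0],[285,-90,-50],0],
    [[0,0,0],[320,-90,-50],0],
    [[0,0,0],[350,-90,-50],0]
  ]
}}

```text
time: 48.37
eef_pos: [0.4791, -0.2477, 0.2135]
tcp_rot: [-0.5, 0.499, -0.5, 0.501]
contact_force: [0.3, -0.2, 1.0]
opening: 0.999
```

```bash
python3 -c "
from h import *
im,d=viewer.read_camera('side')
save('s',im,'side36',(180,110,320,250),4.2)
im,d=viewer.read_camera('top')
save('s',im,'top36',(95,150,295,270),4)
rows((0.545,.200,0.0335),-89.9)
m=mask(im,(100,120,80),(125,255,255));
for c in cv2.findContours(m,0,1)[0]:
    if cv2.contourArea(c)>200: w=cast('top',c.reshape(-1,2),.046); print(w.min(0),w.max(0),cv2.minAreaRect(w[:,:2].astype(np.float32)))
for p in panels2(im):
    if .020<p[2]<.03 and p[3]<.03: print('B',np.round(p,4))"
```

```text
t 48.47 p [ 0.4795 -0.2495  0.2136] yaw -90.09 tilt 0.06 | turn [-0.02 -0.19  0.06] shift [-449.8  179.7   64.7] F [ 0.7  0.2 -0.1] op 1.0
[0.5014881  0.10557172 0.046     ] [0.59041798 0.37172606 0.046     ] ((0.5459480881690979, 0.2386292815208435), (0.0888974517583847, 0.2661546468734741), 0.026447061449289322)
B [0.546  0.3281 0.0236 0.0246]
B [0.5468 0.2388 0.0234 0.0241]
B [0.546  0.1488 0.0233 0.0243]
```

View pics/side36.png

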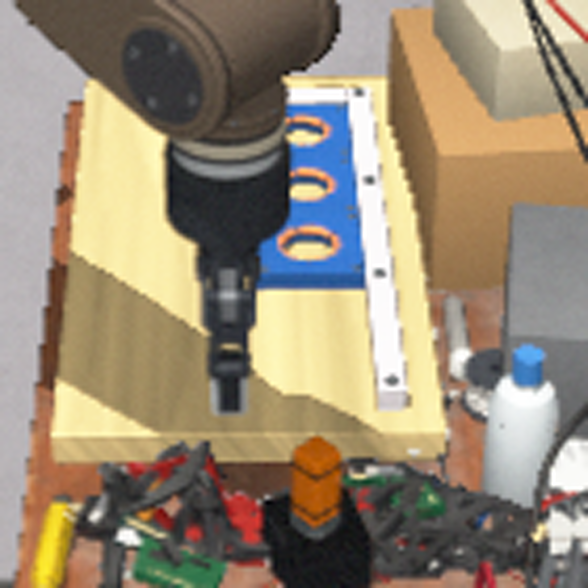

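View pics/top36.png

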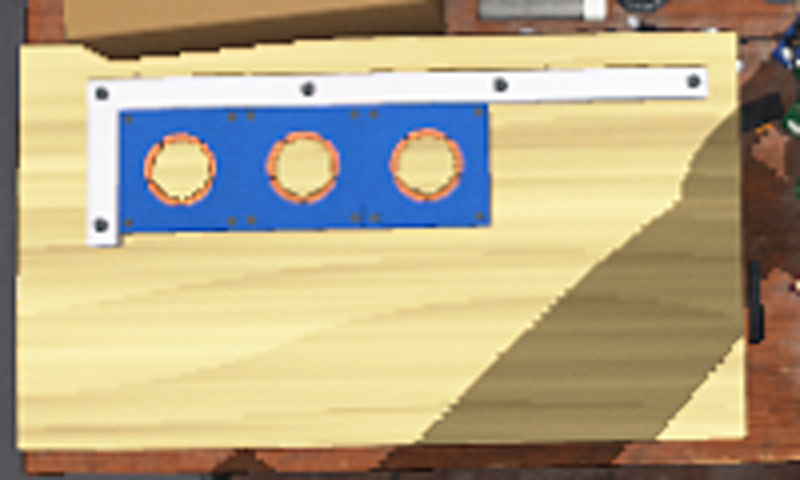

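```bash
python3 -c "
from h import *
im,d=viewer.read_camera('top')
im0=cv2.imread('pics/top0.png')[:,:,::-1].copy()
def prof(im,c,tag):
    h=im.astype(np.float32); out=[]
    for a in range(0,360,24):
        r=np.arange(.012,.040,.0005); P=np.c_[c[0]+r*np.cos(np.radians(a)),c[1]+r*np.sin(np.radians(a)),0*r+.047]
        q=proj('top',P).astype(np.float32); s=cv2.remap(h,q[None,:,0],q[None,:,1],cv2.INTER_LINEAR)[0]
        # coppery: R high & B between
        red=s[:,0]; blue=s[:,2]; o=r[(red>140)][-1] if (red>140).any() else 0
        cop=((s[:,0]-s[:,2])>90)&((s[:,0]-s[:,1])>45)
        out.append((round(o*1000,1),round(cop.sum()*.5,1)))
    print(tag,'outer',[x[0] for x in out]); print('   width',[x[1] for x in out])
for c in((.4617,.293),(.46,.139),(.4545,.0098)): prof(im0,c,'before')
for c in((.546,.3281),(.5463,.2388),(.546,.1488)): prof(im,c,'now')
save('t',im,'top37',(120,165,225,220),7)
im2,_=viewer.read_camera('side'); 
"
```

```text
before outer [np.float64(28.0), np.float64(29.0), np.float64(21.0), np.float64(28.0), np.float64(28.5), np.float64(25.0), np.float64(27.5), np.float64(28.0), np.float64(25.5), np.float64(28.0), np.float64(28.0), np.float64(25.0), np.float64(28.5), np.float64(28.0), np.float64(26.0)]
   width [np.float64(6.5), np.float64(7.5), np.float64(0.0), np.float64(6.0), np.float64(7.0), np.float64(0.0), np.float64(5.5), np.float64(5.5), np.float64(2.5), np.float64(5.5), np.float64(7.0), np.float64(0.5), np.float64(7.0), np.float64(6.5), np.float64(2.0)]
before outer [np.float64(28.5), np.float64(28.5), np.float64(29.0), np.float64(28.5), np.float64(29.5), np.float64(28.5), np.float64(28.0), np.float64(28.5), np.float64(28.0), np.float64(28.0), np.float64(28.0), np.float64(28.5), np.float64(28.0), np.float64(28.0), np.float64(28.0)]
   width [np.float64(7.5), np.float64(6.5), np.float64(7.0), np.float64(6.5), np.float64(7.0), np.float64(7.0), np.float64(6.5), np.float64(7.5), np.float64(6.0), np.float64(6.5), np.float64(6.0), np.float64(6.5), np.float64(6.5), np.float64(6.0), np.float64(7.0)]
be
[... 1484 characters left out ...]
, np.float64(4.5), np.float64(4.0), np.float64(4.0), np.float64(4.0), np.float64(3.5), np.float64(3.5), np.float64(4.0), np.float64(4.5), np.float64(4.0)]
now outer [np.float64(27.0), np.float64(27.0), np.float64(26.0), np.float64(26.5), np.float64(26.5), np.float64(26.0), np.float64(26.5), np.float64(26.5), np.float64(26.0), np.float64(26.0), np.float64(26.0), np.float64(26.0), np.float64(26.5), np.float64(26.5), np.float64(26.5)]
   width [np.float64(5.5), np.float64(5.5), np.float64(5.0), np.float64(5.0), np.float64(5.0), np.float64(3.5), np.float64(4.5), np.float64(4.5), np.float64(4.5), np.float64(4.0), np.float64(4.0), np.float64(3.0), np.float64(4.0), np.float64(4.5), np.float64(5.0)]
```

View pics/top37.png

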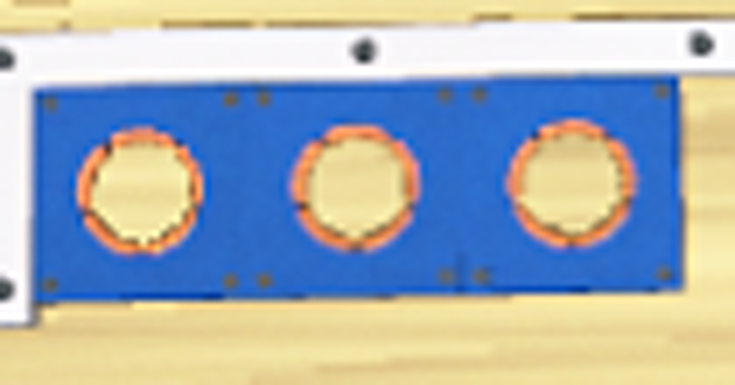

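```bash
python3 -c "
from h import *
im,d=viewer.read_camera('side'); im0=cv2.imread('pics/side0.png')[:,:,::-1].copy()
for i in(im0,im):
    m=mask(i,(8,150,120),(20,255,255)); mm=np.zeros_like(m); mm[208:240,244:268]=m[208:240,244:268]; ys,xs=np.nonzero(mm); print(xs.min(),xs.max(),ys.min(),ys.max(),xs.mean().round(2),ys.mean().round(2))
rows((0,0,0),-90)"
```

```text
249 261 214 234 254.87 223.73
249 260 214 235 254.79 223.96
t 48.62 p [ 0.4796 -0.2453  0.2132] yaw -89.85 tilt 0.08 | turn [ 0.04  0.15 -0.07] shift [-246.3  213.8 -478.9] F [ 1.   0.5 -0.7] op 1.0
```

```bash
python3 -c "
from plant import ctrl
print(ctrl.sign_off())"
```

```text
the job is handed in; nothing more can be done
None
```

I finished the job and handed it in at about 49 s of the 210 s limit. No verdict was reported.

**What I did**
- **Deburring:** I ran the tool's ball round all three holes, three circles each. The last circle was at panel level with about 8–14 N.
- **Tool:** I put it back in its stand and released it there.
- **Panels:** I gripped each panel by its rim and slid it to the fence until it stalled against the rail and against the stop or its neighbour.

**What the last checks showed**
- **Row:** The three panels form one strip 266 mm by 89 mm in the top camera. The true size is 270 by 90 mm, and the difference is about a pixel at the edges. It lies 0.03° from the world axes, and the rail measured about 0.1°.
- **Burrs:** All the rings look evenly pressed, with an outer edge at about 26–27 mm against about 28.5 mm before. This is a visual check only; I could not read the burr depth directly.
- **Tool:** The handle shows at the same pixels as at the start, within about 0.2 px, so it is upright and fully home.
- **Bystanders:** Nothing looked disturbed in the last pictures, though I did not measure their positions.

**Where a check disagreed:** The first panel at first stopped about 3 mm short of the end stop. Pushing the second panel against it closed that gap. My early estimate of the stop's position was also about 4 mm too low. The final camera view shows the first panel touching the stop.

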